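# Bed two spindle clamp shells bore-up in the kitting tray

## Robot

A 6-joint arm with a two-finger parallel gripper is mounted at the origin on the work surface. World frame = base frame: x ahead of the robot, y to its left, z up, the work surface at z = 0. Lengths are in m, angles in rad, forces in N, time in s.
With the tool pointing down it reaches from about 0.375 to 0.9 m from the base axis. Payload 3.1 kg.
Tool frame: the origin (TCP) lies midway between the tips of the shut fingers; the grasp point (between the pads) lies 19 mm behind it; x points along the fingers, y is the direction in which the jaws open and shut, and the axes are right-handed (so a half turn about x gives the same grasp; the last joint's range is limited). The gripper opens to 87 mm and grips with 3 to 60 N. Pads are 19 mm wide; open, the fingers measure 117 mm over their backs; the gripper's body (75 mm by 190 mm) begins 51 mm behind the grasp point.
Start: joints at [-1.343, 0.527, 1.433, -0, 1.181, -0.178], TCP at [0.247, -0.574, 0.223] pointing down, gripper open.
Joint ranges: [-3.08, 3.08], [-0.75, 2.2], [0.22, 2.44], [-1.43, 4.57], [0, 2.65], [-2.85, 2.85]. Speed limits (rad/s): [2.79, 2.79, 3.14, 3.14, 3.14, 3.14].

## Interface

Orientations are given as a unit quaternion [x, y, z, w].
In Python, from rig import get_obs, imaging, robot gives the robot as it stands.
- The arm moves only by the shell command python3 -m inch 'ROWS' [FORCE]. ROWS is JSON, a list of rows, each a list of 3 entries, a list of its own where there are three numbers: the finger opening in mm, from 0 to 87, then the shift along the tool's x, y, z in mm, then the turn, a rotation vector about the tool's x, y, z in degrees. In form: [[grip, [dx, dy, dz], [wx, wy, wz]], ...]. A call has 1 to 12 rows; each row shifts and turns the pose as measured when the row begins, along the tool's axes as they then stand; what a row does not reach is not made up. A row lasts 1/8 s, in which the tool goes at most 62.5 mm and 10.7 degrees, less where a joint would pass 70% of its speed; a pose out of reach is approached as far as the arm can. A call with a gripper value outside its range is refused whole. The fingers move at their own pace and stop on an object; FORCE is the grip in N (left out, the last holds). Time passes only in rows, so rows that do not move let the fingers close. It gives the time, the measured TCP pose, the force and the opening at its end, in the units of the state.
- get_obs(): the state, without advancing time (a new reading comes with each control period).
- imaging.camera(name): name is "scene" or "top" or "wrist"; returns the picture (384x512x3 uint8, red, green, blue); there is no depth.
- imaging.camera_params(name): a dict with "camera_matrix" (3x3 intrinsics, pixels), "xyz" and "rotation" of the camera in the world. Camera axes: x right, y down, z forward; pixel columns grow to the right and rows downward; lengths in m; the calibration is good to about 2 mm. A picture is of the moment at which its call begins: read the wrist's pose just before it. camera_params takes no time and is no camera call; for the wrist camera it gives the pose at the moment of the call.
- robot.hand_in(): hands the job in, once; it reports no verdict.
Trained networks look in the newest picture that a camera, given by its name, has taken for a name from the list of things; names that differ only in an ending like _2 or _b are one class to them, and where a whole thing is asked for, a point or a joint stands for the part that bears it (a point fixed in the world has none). Each returns a list of dicts, best first, with "confidence" (0 to 1); they miss things now and then, are a little off and sometimes report something else, mostly with a low value. They report only what shows in the picture. A call takes as long as a camera call. They do not tell look-alikes from the thing itself.
- imaging.cut_out(camera, target): "pixels" (384x512 bool, what is visible of it) and "box" ([centre column, centre row, width, height] in pixels, round what is visible of it).
- imaging.tip_of(camera, target): "pixel" ([column, row] in pixels: a listed point, or the origin of a listed thing).
The state is a dict: "time": time; "q": joint angles; "joint_velocities": joint speeds; "joint_torque": joint torques, N m; "position": TCP position; "tool_rot": TCP orientation; "ft_force": force on the tool from outside, world axes, zero at the start; "moment": the same for the moment, N m; "grip_width": finger opening in m.
Only numpy, scipy, OpenCV 4.12 (cv2) and the standard library are available. Lean on these libraries where they do the work, as an engineer would, in place of code of your own. Each camera call takes 0.05 s, during which the arm holds its last target. There are 200 camera calls.

## Task

Kit the two aluminium spindle clamp shells: lay one in each pocket of the blue tray, fully down on the pocket floor with the open bore upwards and the drilled flange over the dark flange mark towards the tray's low front, so that both lie the same way (either shell in either pocket). Set them down gently on the bench and in the tray without dropping them or letting them topple, and leave the spindle, the spanner and the screw dish where they are.

Things in the scene. Friction and masses are not known exactly. Their poses are not given: they have to be found in the camera images.
- shell_a_centre (a point): Aluminium half clamp: block 76 (x) x 56 (y) x 40 mm (z), about 0.34 kg, with a half-round bore of 52 mm diameter along y, open at the +z face. This point: the centre of the block, 20 mm from the closed -z face, 38 mm from the plain flat -x side. x points to the flange, z out of the open bore. Starts bore and flange down on the bench, closed face up, centre 20 mm above the bench.
- shell_a_flange (a point): Middle of this shell's drilled flange (48 mm along x, 14 mm along z from the centre point; same axes). The flange sticks out 20 mm from the +x side (96 mm over all), is 12 mm thick, 56 mm long, flush with the +z joint faces. Solid walls: 12 mm each side of the bore, 14 mm under it; the long edges of the closed face have 6 mm chamfers.
- shell_b_centre (a point): A second shell, alike in every size, axis and origin. It starts standing on its flat -x side on the bench: flange uppermost, 96 mm tall, bore level and open to one side, centre 38 mm above the bench. Either shell stands steadily this way, but topples if let go more than about 8 degrees off.
- shell_b_flange (a point): The same flange point on the second shell.
- tray: Blue plastic tray fixed to the bench, base 176 (x) x 280 (y) x 8 mm. Origin on the bench, under the middle of the row of pockets; x points from the 40 mm tall back wall (x = -81 mm) to the low front lip, 16 mm high (x = +89 mm); y runs along its two pockets; end lips 16 mm high at y = +-137 mm.
- pocket_1 (a point): Where a shell's centre lies when home in the pocket at tray y = -62 mm: 34 mm above the bench, 20 mm above the pocket floor (black pad, top 14 mm above the bench). Axes as the tray's: a shell at home has its x, y, z along them (z up, bore along y, flange to +x over a black mark with two white dots on the base).
- pocket_2 (a point): The same at tray y = +62 mm. Ribs leave a shell in a pocket about 3.5 mm play each way: one by its flat side (top 28 mm above the bench), one under the flange (top 22 mm), two short end ribs only beside its -x half (x = -36 to -12 mm, tops 24 mm). Beside the +x half both ends are open down to the tray base (8 mm) for fingers.
- spindle: Bystander: steel router spindle 52 mm diameter, 210 mm long along its y, lying on two plywood saddles, 62 mm tall; origin under its middle on the bench.
- spanner: Bystander: steel spanner 170 mm long lying flat along its x; origin under its middle.
- screw_dish: Bystander: round steel dish of screws, 90 mm across, 22 mm high; origin under its middle.
Not all that is in view belongs to the job. What is shaped like the part that bears shell_a_centre but green is not meant. What is shaped like the part that bears shell_b_centre but orange is not meant.

How it is judged:
At the end, for the whole second after the job is handed in: One shell in each pocket, let go and at rest: centre within 7 mm sideways and 4 mm in height of the pocket's point, open bore up within 0.06 rad, flange pointing to the tray's low front (((horizontal distance between shell_a_centre and pocket_1 below 0.007 m and z of shell_a_centre in the frame of pocket_1 between -0.004 and 0.004 m and angle between each of shell_a_centre, shell_b_centre's own z axis and vertical below 0.06 rad and x of shell_a_flange in the frame of pocket_1 above 0.035 m and horizontal distance between shell_b_centre and pocket_2 below 0.007 m and z of shell_b_centre in the frame of pocket_2 between -0.004 and 0.004 m and x of shell_b_flange in the frame of pocket_2 above 0.035 m) or (horizontal distance between shell_a_centre and pocket_2 below 0.007 m and z of shell_a_centre in the frame of pocket_2 between -0.004 and 0.004 m and angle between each of shell_a_centre, shell_b_centre's own z axis and vertical below 0.06 rad and x of shell_a_flange in the frame of pocket_2 above 0.035 m and horizontal distance between shell_b_centre and pocket_1 below 0.007 m and z of shell_b_centre in the frame of pocket_1 between -0.004 and 0.004 m and x of shell_b_flange in the frame of pocket_1 above 0.035 m)) and linear speed of each of shell_a, shell_b below 0.01 m/s and angular speed of each of shell_a, shell_b below 0.05 rad/s); the robot touches nothing.
It fails at once if the spindle is shoved more than 20 mm (distance of spindle from where it was at the start of the episode above 0.02 m).
It fails at once if the spanner is shoved more than 20 mm (distance of spanner from where it was at the start of the episode above 0.02 m).
It fails at once if the screw dish is shoved more than 20 mm (distance of screw_dish from where it was at the start of the episode above 0.02 m).
It fails at once if a shell is dropped or topples (moves faster than 0.5 m/s or turns faster than 6.5 rad/s with its centre less than 50 mm above the bench) ((height (world z) of shell_a_centre below 0.05 m and (linear speed of shell_a above 0.5 m/s or angular speed of shell_a above 6.5 rad/s)) or (height (world z) of shell_b_centre below 0.05 m and (linear speed of shell_b above 0.5 m/s or angular speed of shell_b above 6.5 rad/s))).
It also fails if it takes over 70 s, if anything falls off the work surface, if the arm or the gripper's body presses on something with over 40 N, if the wrist force passes 120 N, or if a joint passes its speed limit or range.

## Working session

There is one attempt and no reset: what is moved stays moved. The work goes in short steps, Python scripts to look and compute and a shell command to move; the robot and the scene stay as the last step left them, time stands still between calls to the robot, and variables do not carry over. Pictures are saved under pics/ and viewed, about 8 in all and at most 12, crops included, and the job is handed in when it is done.

```bash
ls; mkdir -p pics; cat > h.py <<'E'
import numpy as np, cv2
from scipy.spatial.transform import Rotation as R
from rig import get_obs, imaging, robot
def par(c):
    p=imaging.camera_params(c);K=np.array(p["camera_matrix"]);r=np.array(p["rotation"])
    if r.shape!=(3,3): r=R.from_quat(r).as_matrix()
    return K,np.array(p["xyz"]),r
def ray(c,px,z,P=None):
    K,t,r=P or par(c)
    d=r@np.linalg.inv(K)@np.array([px[0],px[1],1.0]); return t+d*(z-t[2])/d[2]
def proj(c,X,P=None):
    K,t,r=P or par(c); p=(np.atleast_2d(X)-t)@r@K.T; return p[:,:2]/p[:,2:]
def save(im,n,s=1): cv2.imwrite(f"pics/{n}.png",cv2.resize(im[:,:,::-1],None,fx=s,fy=s))
E
python3 - <<'E'
from h import *
ims={}
for c in("top","scene"):
    ims[c]=imaging.camera(c);save(ims[c],c+"0",1.5)
    print(c,par(c)[1],par(c)[2][:,2])
    for n,z in(("shell_a_centre",.02),("shell_a_flange",.02),("shell_b_centre",.038),("shell_b_flange",.086),("tray",0),("pocket_1",.034),("spindle",0),("spanner",0),("screw_dish",0)):
        for d in imaging.tip_of(c,n): print(n,np.round(d["pixel"],1),round(d["confidence"],2),ray(c,d["pixel"],z).round(3))
print(get_obs()["tool_rot"])
E
```

```text
pics
top [ 0.45050374 -0.07477478  1.2665206 ] [ 0.10017458  0.0190082  -0.99478829]
shell_a_centre [369.8 213. ] 0.93 [ 0.536 -0.358  0.02 ]
shell_a_centre [381.  286.8] 0.84 [ 0.335 -0.39   0.02 ]
shell_a_centre [388.4 167.3] 0.58 [ 0.666 -0.409  0.02 ]
shell_a_flange [352.5 217.2] 0.65 [ 0.523 -0.31   0.02 ]
shell_a_flange [374.9 183.3] 0.65 [ 0.62  -0.372  0.02 ]
shell_a_flange [394.9 276.3] 0.59 [ 0.365 -0.427  0.02 ]
shell_b_centre [256.6 151.8] 0.96 [ 0.697 -0.039  0.038]
shell_b_centre [254.7 223.4] 0.8 [ 0.497 -0.04   0.038]
shell_b_centre [141.2 183.4] 0.75 [0.599 0.28  0.038]
shell_b_flange [245.4 224. ] 0.59 [ 0.493 -0.016  0.086]
tray [148.6 208.7] 0.61 [0.532 0.265 0.   ]
pocket_1 [143.7 183.7] 0.94 [0.599 0.274 0.034]
pocket_1 [143.9 225.5] 0.75 [0.483 0.267 0.034]
pocket_1 [145.9 209.5] 0.61 [0.527 0.263 0.034]
spindle [243.1 123.6] 0.92 [0.787 0.004 0.   ]
spanner [313.5 280.6] 0.82 [ 0.344 -0.207  0.   ]
screw_dish [320.5 143.4] 0.73 [ 0.734 -0.221  0.   ]
screw_dish [141.3 224.3] 0.55 [0.487 0.284 0.   ]
scene [1.10830238 0.18119425 0.82138093] [-0.58500136 -0.2732
[... 273 characters left out ...]
69 [ 0.554 -0.292  0.02 ]
shell_a_flange [154.8 200.5] 0.58 [ 0.636 -0.369  0.02 ]
shell_b_centre [281.  200.8] 0.83 [ 0.508 -0.032  0.038]
shell_b_centre [246.6 252.4] 0.82 [ 0.695 -0.049  0.038]
shell_b_flange [284.7 188.3] 0.98 [ 0.5   -0.026  0.086]
shell_b_flange [251.7 238. ] 0.65 [ 0.68  -0.041  0.086]
tray [381.8 254.1] 0.83 [ 0.54   0.262 -0.   ]
pocket_1 [390.7 228.9] 0.92 [0.479 0.265 0.034]
pocket_1 [385.6 270.9] 0.68 [0.606 0.277 0.034]
spindle [251.6 298.2] 0.96 [0.784 0.004 0.   ]
spanner [250.  158.1] 0.82 [ 0.353 -0.201  0.   ]
screw_dish [180.3 249.4] 0.6 [ 0.737 -0.225  0.   ]
screw_dish [394. 230.] 0.32 [0.452 0.277 0.   ]
[-0.69260018 -0.14246724  0.69260637 -0.14249381]
```

View pics/top0.png

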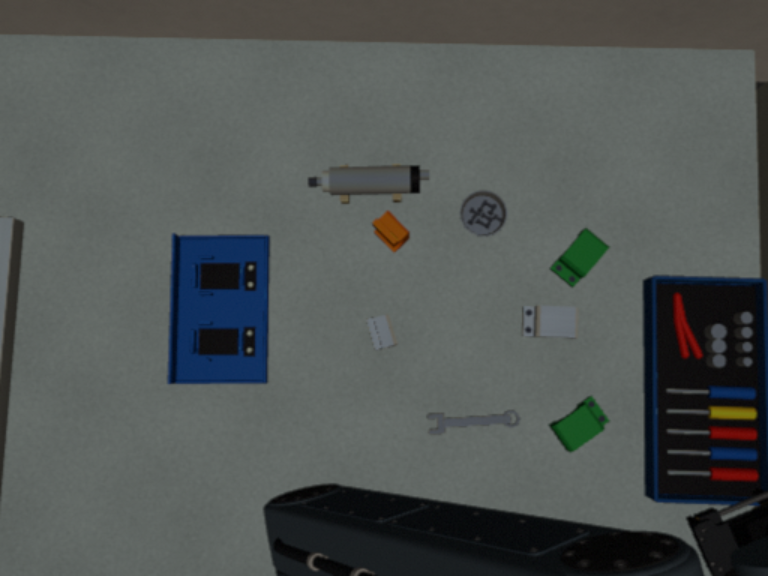

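View pics/scene0.png

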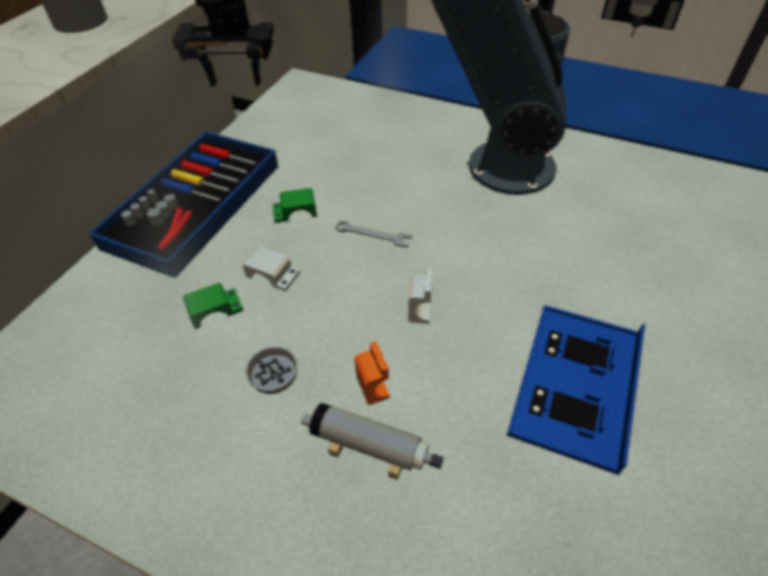

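Top view: grey shell A at about (549,321) in the enlarged picture, bore down and flange to the left (+y). Grey shell B stands at about (381,332). The tray is at left, with its front facing right (-y). The green and orange parts are decoys. Next, a planner helper and the wrist camera offset.

```bash
cat >> h.py <<'E'
def unit(v): return np.array(v,float)/np.linalg.norm(v)
def tool(app,jaw):
    x=unit(app); y=np.array(jaw,float); y=unit(y-x*(x@y)); return np.c_[x,y,np.cross(x,y)]
def cur():
    o=get_obs(); return np.array(o["position"]),R.from_quat(o["tool_rot"]).as_matrix()
def plan(p1,R1,grip,n=None,v=45,w=9,start=None):
    p0,R0=start or cur(); rv=R.from_matrix(R0.T@R1).as_rotvec()
    n=n or int(max(np.ceil(np.linalg.norm(p1-p0)*1000/v),np.ceil(np.degrees(np.linalg.norm(rv))/w),1))
    dw=rv/n; rows=[]
    for i in range(n):
        Ri=R0@R.from_rotvec(dw*i).as_matrix()
        rows.append([grip,[round(float(a),1) for a in Ri.T@(p1-p0)*1000/n],[round(float(a),1) for a in np.degrees(dw)]])
    print(n,str(rows).replace(" ",""))
    return p1,R1
E
python3 - <<'E'
from h import *
p,Rt=cur();print(p,Rt.round(3))
K,t,r=par("wrist");print(K,"cam in tool",(Rt.T@(t-p)).round(3),(Rt.T@r).round(3))
plan(np.array([.51,-.33,.25]),tool([0,0,-1],[1,0,0]),87)
plan(np.array([.51,-.33,.25]),tool([0,0,-1],[-1,0,0]),87)
E
```

```text
[ 0.24672283 -0.57422099  0.22257329] [[-0.     0.395 -0.919]
 [-0.    -0.919 -0.395]
 [-1.     0.     0.   ]]
[[305.00044626   0.         256.52840942]
 [  0.         305.00044626 195.2327882 ]
 [  0.           0.           1.        ]] cam in tool [-0.161  0.001 -0.068] [[ 0.    -0.248  0.969]
 [ 1.     0.    -0.   ]
 [-0.     0.969  0.248]]
9 [[87,[-3.0,-13.4,-37.6],[-7.4,0.0,-0.0]],[87,[-3.0,-8.4,-39.0],[-7.4,0.0,-0.0]],[87,[-3.0,-3.3,-39.8],[-7.4,0.0,-0.0]],[87,[-3.0,1.8,-39.9],[-7.4,0.0,-0.0]],[87,[-3.0,7.0,-39.3],[-7.4,0.0,-0.0]],[87,[-3.0,12.0,-38.1],[-7.4,0.0,-0.0]],[87,[-3.0,16.8,-36.2],[-7.4,0.0,-0.0]],[87,[-3.0,21.3,-33.7],[-7.4,0.0,-0.0]],[87,[-3.0,25.5,-30.7],[-7.4,0.0,-0.0]]]
13 [[87,[-2.1,-9.3,-26.0],[8.7,-0.0,-0.0]],[87,[-2.1,-13.1,-24.3],[8.7,-0.0,-0.0]],[87,[-2.1,-16.6,-22.1],[8.7,-0.0,-0.0]],[87,[-2.1,-19.8,-19.3],[8.7,-0.0,-0.0]],[87,[-2.1,-22.5,-16.1],[8.7,-0.0,-0.0]],[87,[-2.1,-24.6,-12.5],[8.7,-0.0,-0.0]],[87,[-2.1,-26.3,-8.6],[8.7,-0.0,-0.0]],[87,[-2.1,-27.3,-4.5],[8.7,-0.0,-0.0]],[87,[-2.1,-27.6,-0.3],[8.7,-0.0,-0.0]],[87,[-2.1,-27.4,3.8],[8.7,-0.0,-0.0]],[87,[-2.1,-26.5,7.9],[8.7,-0.0,-0.0]],[87,[-2.1,-24.9,11.9],[8.7,-0.0,-0.0]],[87,[-2.1,-22.9,15.5],[8.7,-0.0,-0.0]]]
```

```bash
python3 -m inch '[[87,[-3,-13.4,-37.6],[-7.4,0,0]],[87,[-3,-8.4,-39],[-7.4,0,0]],[87,[-3,-3.3,-39.8],[-7.4,0,0]],[87,[-3,1.8,-39.9],[-7.4,0,0]],[87,[-3,7,-39.3],[-7.4,0,0]],[87,[-3,12,-38.1],[-7.4,0,0]],[87,[-3,16.8,-36.2],[-7.4,0,0]],[87,[-3,21.3,-33.7],[-7.4,0,0]],[87,[-3,25.5,-30.7],[-7.4,0,0]],[87,[0,0,0],[0,0,0]]]'
python3 - <<'E'
from h import *
p,Rt=cur();print(p,Rt.round(3),np.array(get_obs()["q"]).round(2))
im=imaging.camera("wrist");save(im,"w1",1)
P=par("wrist");print(P[1])
for n,z in(("shell_a_centre",.02),("shell_a_flange",.006)):
    for d in imaging.tip_of("wrist",n): print(n,np.round(d["pixel"],1),round(d["confidence"],2),ray("wrist",d["pixel"],z).round(3))
for d in imaging.cut_out("wrist","shell_a_centre"): 
    print(d["box"],d["confidence"])
plan(np.array([.50,.04,.3]),tool([0,0,-1],[-1,0,0]),87)
E
```

```text
time: 2.25
position: [0.5145, -0.3205, 0.2506]
tool_rot: [0.491, 0.507, -0.492, 0.51]
ft_force: [0.1, -0.1, 0.2]
grip_width: 0.0868
[ 0.51454304 -0.32054268  0.25062957] [[ 0.002  0.999  0.033]
 [-0.003  0.033 -0.999]
 [-1.     0.002  0.003]] [-0.74  0.47  1.45 -0.    1.21 -0.77]
[ 0.51216992 -0.25383178  0.41122524]
shell_a_centre [267.5 201. ] 0.8 [ 0.53  -0.364  0.02 ]
shell_a_centre [358.1 239.7] 0.79 [ 0.656 -0.415  0.02 ]
shell_a_centre [126.3 219. ] 0.6 [ 0.34  -0.394  0.02 ]
shell_a_flange [271.5 156.7] 0.86 [ 0.533 -0.307  0.006]
shell_a_flange [337.2 210.4] 0.66 [ 0.627 -0.379  0.006]
shell_a_flange [124.8  81.4] 0.61 [ 0.346 -0.218  0.006]
[126.0, 214.3, 71.6, 60.0] 0.76
[356.9, 219.9, 81.8, 52.5] 0.59
20 [[87,[-2.6,-0.1,-18.2],[-8.9,0.0,0.0]],[87,[-2.5,2.7,-18.0],[-8.9,0.0,0.0]],[87,[-2.5,5.5,-17.3],[-8.9,0.0,0.0]],[87,[-2.5,8.1,-16.3],[-8.9,0.0,0.0]],[87,[-2.5,10.5,-14.8],[-8.9,0.0,0.0]],[87,[-2.5,12.7,-13.0],[-8.9,0.0,0.0]],[87,[-2.5,14.6,-10.9],[-8.9,0.0,0.0]],[87,[-2.5,16.1,-8.5],[-8.9,0.0,0.0]],[87,[-2.5,17.2,-5.9],[-8.9,0.0,0.0]],[87,[-2.5,17.9,-3.2],[-8.9,0.0,0.0]],[87,[-2.5,18.2,-0.3],[-8.9,0.0,0.0]],[87,[-2.5,18.0,2.5],[-8.9,0.0,0.0]],[87,[-2.5,17.4,5.2],[-8.9,0.0,0.0]],[87,[-2.5,16.4,7.9],[-8.9,0.0,0.0]],[87,[-2.5,15.0,10.3],[-8.9,0.0,0.0]],[87,[-2.5,13.2,12.5],[-8.9,0.0,0.0]],[87,[-2.5,11.1,14.4],[-8.9,0.0,0.0]],[87,[-2.5,8.7,15.9],[-8.9,0.0,0.0]],[87,[-2.5,6.1,17.1],[-8.9,0.0,0.0]],[87,[-2.5,3.4,17.9],[-8.9,0.0,0.0]]]
```

View pics/w1.png

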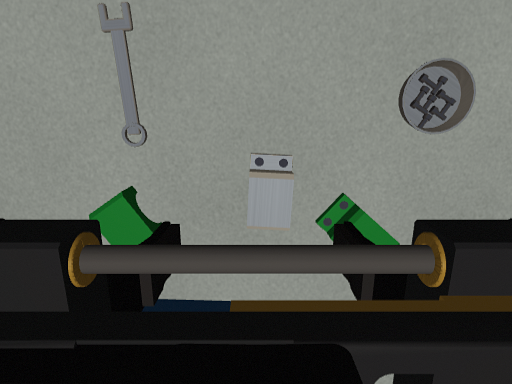

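Wrist view: shell A is at columns 247-294 and rows 154-227, with the flange at the top of the picture (+y). The green decoys lie on either side of it. I'll get A's pose from its corners.

```bash
python3 - <<'E'
from h import *
im=cv2.imread("pics/w1.png"); cv2.imwrite("pics/w1c.png",cv2.resize(im[140:240,220:320],(800,800),interpolation=cv2.INTER_CUBIC))
f=[ray("wrist",p,.012) for p in((251,154),(293,155))]
L=[ray("wrist",p,.04) for p in((248.5,180),(247,224))];Rr=[ray("wrist",p,.04) for p in((294,180),(292.5,224))]
for a in(f,L,Rr): print(np.round(a,4)[:,:2].tolist())
E
```

```text
[[0.5053, -0.3036], [0.5602, -0.3034]]
[[0.5033, -0.3325], [0.5026, -0.3903]]
[[0.5598, -0.3309], [0.5612, -0.3887]]
```

View pics/w1c.png

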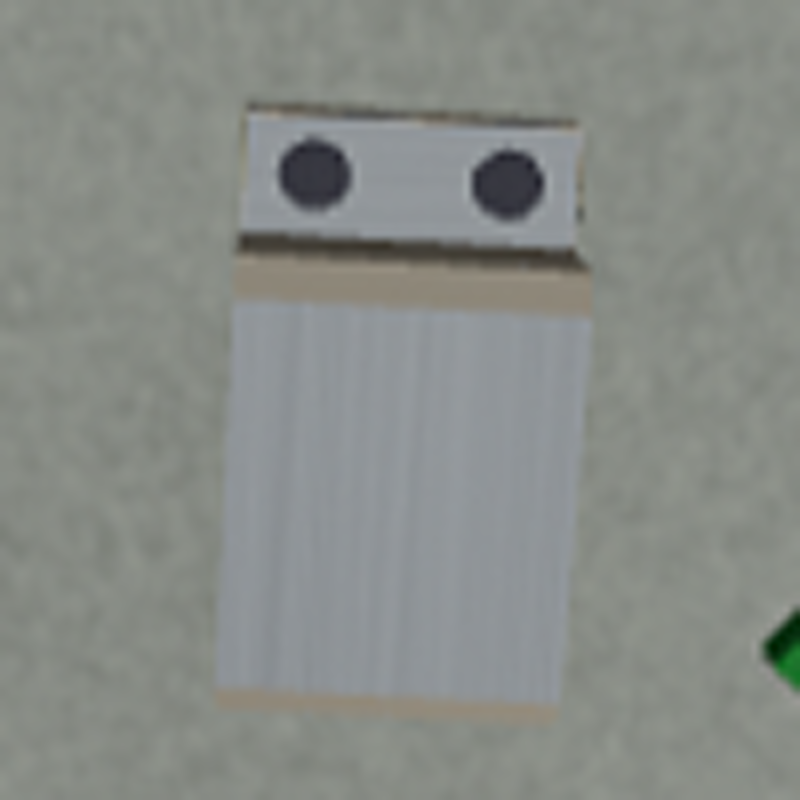

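```bash
python3 - <<'E'
from h import *
px=np.array([(233,300),(590,317),(217,690),(558,705),(248,112),(582,126)])/8+[219.56,139.56]
# bottom-down frame: u along flange dir, v along jaw; heights
loc=np.array([(32,-28,40),(32,28,40),(-32,-28,40),(-32,28,40),(58,-28,12),(58,28,12)])/1000
from scipy.optimize import least_squares
P=par("wrist")
def W(s): c,sn=np.cos(s[2]),np.sin(s[2]); u=np.array([-sn,c]);v=np.array([c,sn]); return np.c_[s[:2]+loc[:,:1]*u+loc[:,1:2]*v,loc[:,2]]
s=least_squares(lambda s:(proj("wrist",W(s),P)-px).ravel(),[.53,-.36,0]);print(s.x,np.degrees(s.x[2]),s.fun.round(1))
x,y,th=s.x; u=np.array([-np.sin(th),np.cos(th),0]);v=np.array([np.cos(th),np.sin(th),0])
T=np.radians(25)
app=-np.cos(T)*np.array([0,0,1])-np.sin(T)*u; Rt=tool(app,v)
g=np.array([x,y,0])+.006*u+np.array([0,0,.026]); tcp=g+.019*app
print(tcp)
a=plan(tcp-.08*app,Rt,87); plan(tcp,Rt,87,n=3,start=a)
E
```

```text
[ 0.53056987 -0.36136775 -0.02182998] -1.2507657832176484 [-0.2 -0.   0.3  0.1 -0.3 -0.   0.4  0.1 -0.7 -0.2  0.4  0.2]
[ 0.53052556 -0.36339701  0.00878015]
4 [[87,[42.2,4.7,1.6],[0.7,-6.2,-0.2]],[87,[42.1,4.8,-3.1],[0.7,-6.2,-0.2]],[87,[41.5,4.9,-7.7],[0.7,-6.2,-0.2]],[87,[40.5,4.9,-12.2],[0.7,-6.2,-0.2]]]
3 [[87,[26.7,0.0,-0.0],[0.0,0.0,0.0]],[87,[26.7,0.0,-0.0],[0.0,0.0,0.0]],[87,[26.7,0.0,-0.0],[0.0,0.0,0.0]]]
```

```bash
python3 -m inch '[[87,[42.2,4.7,1.6],[0.7,-6.2,-0.2]],[87,[42.1,4.8,-3.1],[0.7,-6.2,-0.2]],[87,[41.5,4.9,-7.7],[0.7,-6.2,-0.2]],[87,[40.5,4.9,-12.2],[0.7,-6.2,-0.2]],[87,[0,0,0],[0,0,0]]]' 45
cat > ga.py <<'E'
from h import *
x,y,th=.53057,-.36137,-.02183
u=np.array([-np.sin(th),np.cos(th),0]);v=np.array([np.cos(th),np.sin(th),0]);T=np.radians(25)
app=-np.cos(T)*np.array([0,0,1])-np.sin(T)*u; Rt=tool(app,v)
tcp=np.array([x,y,0])+.006*u+np.array([0,0,.026])+.019*app
E
python3 - <<'E'
from ga import *
print(get_obs()["q"]);plan(tcp,Rt,87,n=4)
E
```

```text
time: 3.08
position: [0.5278, -0.3406, 0.0844]
tool_rot: [-0.386, -0.371, 0.608, -0.586]
ft_force: [0.2, -0.5, 0.5]
grip_width: 0.0868
[-0.57111981  0.69762925  1.69267408 -0.6754883   0.62770455 -0.00397366]
4 [[87,[19.5,0.9,-2.9],[-0.2,0.1,0.1]],[87,[19.5,0.9,-2.9],[-0.2,0.1,0.1]],[87,[19.5,0.8,-2.9],[-0.2,0.1,0.1]],[87,[19.5,0.8,-2.9],[-0.2,0.1,0.1]]]
```

```bash
python3 -m inch '[[87,[19.5,0.9,-2.9],[-0.2,0.1,0.1]],[87,[19.5,0.9,-2.9],[0,0.1,0.1]],[87,[19.5,0.8,-2.9],[0,0,0]],[87,[17,0.8,-2.9],[0,0,0]],[87,[0,0,0],[0,0,0]]]' 45
python3 - <<'E'
from ga import *
print(tcp);plan(tcp,Rt,87,n=1)
E
```

```text
time: 3.7
position: [0.5324, -0.3707, 0.0141]
tool_rot: [-0.389, -0.368, 0.607, -0.588]
ft_force: [-0.7, -0.5, 0.1]
grip_width: 0.0869
[ 0.53052569 -0.36339926  0.00878015]
1 [[87,[1.8,-2.2,-8.8],[-1.1,0.3,-0.1]]]
```

```bash
python3 -m inch '[[87,[1.8,-2,-8.8],[-1,0.3,0]],[87,[0,0,0],[0,0,0]],[50,[0,0,0],[0,0,0]],[50,[0,0,0],[0,0,0]],[50,[0,0,0],[0,0,0]],[50,[0,0,0],[0,0,0]]]' 45
python3 - <<'E'
from ga import *
o=get_obs();print(tcp,o["grip_width"]);plan(tcp,Rt,50,n=1)
p,R0=cur(); R1=R.from_rotvec(v*np.radians(90)).as_matrix()@R0
a=plan(p+[0,0,.07],R0,50,n=3);
plan(np.array([.52,-.22,.12]),R1,50,n=14,start=a)
E
```

```text
time: 4.45
position: [0.5321, -0.3626, 0.0103]
tool_rot: [-0.385, -0.375, 0.601, -0.592]
ft_force: [0.4, 0.8, -1.4]
grip_width: 0.0554
[ 0.53052569 -0.36339926  0.00878015] 0.05538278605558309
1 [[50,[1.7,-1.5,0.1],[0.0,0.0,-0.3]]]
3 [[50,[-21.1,0.1,9.9],[0.0,0.0,0.0]],[50,[-21.1,0.1,9.9],[0.0,0.0,0.0]],[50,[-21.1,0.1,9.9],[0.0,0.0,0.0]]]
14 [[50,[-6.9,-1.0,-8.0],[0.0,6.4,0.0]],[50,[-5.9,-1.1,-8.7],[0.0,6.4,0.0]],[50,[-4.9,-1.1,-9.3],[0.0,6.4,0.0]],[50,[-3.8,-1.1,-9.8],[0.0,6.4,0.0]],[50,[-2.7,-1.1,-10.2],[0.0,6.4,0.0]],[50,[-1.6,-1.1,-10.4],[0.0,6.4,0.0]],[50,[-0.4,-1.1,-10.5],[0.0,6.4,0.0]],[50,[0.8,-1.1,-10.5],[0.0,6.4,0.0]],[50,[2.0,-1.1,-10.4],[0.0,6.4,0.0]],[50,[3.1,-1.1,-10.1],[0.0,6.4,0.0]],[50,[4.2,-1.1,-9.7],[0.0,6.4,0.0]],[50,[5.3,-1.1,-9.1],[0.0,6.4,0.0]],[50,[6.3,-1.1,-8.5],[0.0,6.4,0.0]],[50,[7.2,-1.1,-7.7],[0.0,6.4,0.0]]]
```

```bash
python3 - <<'E'
from ga import *
p,R0=cur(); yj=R0[:,1]; Z=np.array([0,0,-1.]); 
c=np.array([x,y,.02]); c=c+yj*((p-c)@yj)
Y=yj*np.sign(yj@np.cross(Z,u)); Y[2]=0;Y=unit(Y); X=np.cross(Y,Z); Rs=np.c_[X,Y,Z]
np.savez("TA",t=R0.T@(c-p),R=R0.T@Rs); print(R0.T@(c-p),(Rs.T@(p-c)))
E
python3 -m inch '[[50,[-21,0,9.9],[0,0,0]],[50,[-21,0,9.9],[0,0,0]],[50,[-21,0,9.9],[0,0,0]],[50,[-6.9,-1,-8],[0,6.4,0]],[50,[-5.9,-1.1,-8.7],[0,6.4,0]],[50,[-4.9,-1.1,-9.3],[0,6.4,0]],[50,[-3.8,-1.1,-9.8],[0,6.4,0]],[50,[-2.7,-1.1,-10.2],[0,6.4,0]],[50,[-1.6,-1.1,-10.4],[0,6.4,0]],[50,[-0.4,-1.1,-10.5],[0,6.4,0]],[50,[0.8,-1.1,-10.5],[0,6.4,0]]]'
python3 -m inch '[[50,[2,-1.1,-10.4],[0,6.4,0]],[50,[3.1,-1.1,-10.1],[0,6.4,0]],[50,[4.2,-1.1,-9.7],[0,6.4,0]],[50,[5.3,-1.1,-9.1],[0,6.4,0]],[50,[6.3,-1.1,-8.5],[0,6.4,0]],[50,[7.2,-1.1,-7.7],[0,6.4,0]],[50,[0,0,0],[0,0,0]]]'
python3 - <<'E'
from h import *
T=np.load("TA.npz");p,R0=cur();print(p,R0.round(2),"q",np.round(get_obs()["q"],2))
Rs=R0@T["R"];print("centre",p+R0@T["t"],Rs.round(3))
im=imaging.camera("scene");save(im[100:300,120:380],"s1",3)
E
```

```text
[-9.30395229e-03  4.62412227e-17  3.04654441e-03] [-1.17826987e-03  4.57190148e-05  9.71877312e-03]
time: 5.82
position: [0.5183, -0.2731, 0.1004]
tool_rot: [0.611, 0.604, -0.367, 0.357]
ft_force: [0.3, -0.6, -3.1]
grip_width: 0.0556
time: 6.7
position: [0.5109, -0.2146, 0.1129]
tool_rot: [0.699, 0.688, -0.144, 0.133]
ft_force: [-0.8, -0.5, -3.4]
grip_width: 0.0554
[ 0.51094732 -0.21460881  0.11289782] [[ 0.01  1.   -0.02]
 [ 0.92 -0.02 -0.38]
 [-0.38 -0.01 -0.92]] q [-0.93  1.01  1.33  0.62  1.83 -1.09]
centre [ 0.5107779  -0.22436719  0.11366613] [[ 0.012  1.     0.014]
 [-0.042 -0.014  0.999]
 [ 0.999 -0.012  0.042]]
```

View pics/s1.png

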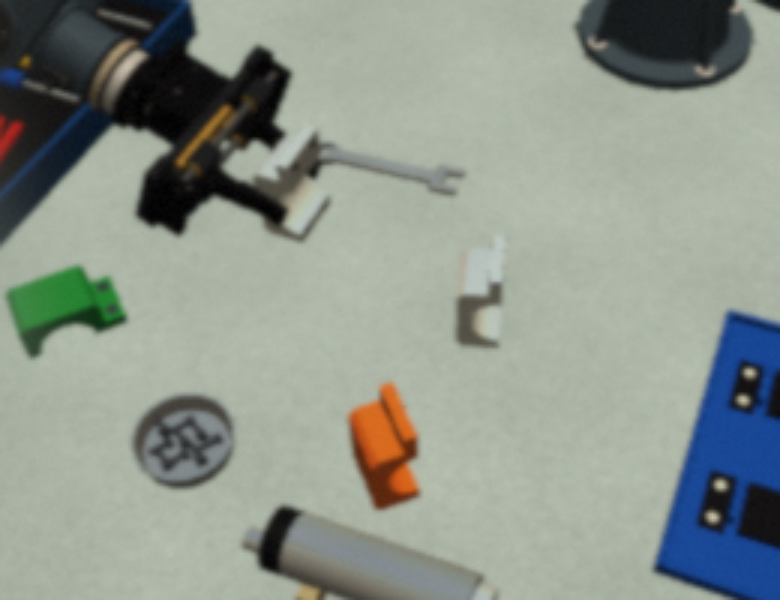

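Shell A is held upright with the bore facing +y. Next: correct the tilt and lower it.

```bash
cat > st.py <<'E'
from h import *
import sys
T=np.load("TA.npz")
def tgt(c,Rs):  # tool pose for shell pose
    Rt=Rs@T["R"].T; return np.array(c)-Rt@T["t"],Rt
Rstand=np.c_[[0,0,1],[1,0,0],[0,1,0]].astype(float)
E
python3 - <<'E'
from st import *
a=plan(*tgt([.511,-.215,.06],Rstand),50,n=4)
plan(*tgt([.511,-.215,.0395],Rstand),50,n=3,start=a)
E
```

```text
4 [[50,[7.5,0.0,11.7],[-0.2,-0.6,-0.1]],[50,[7.6,-0.0,11.6],[-0.2,-0.6,-0.1]],[50,[7.8,-0.0,11.6],[-0.2,-0.6,-0.1]],[50,[7.9,-0.1,11.5],[-0.2,-0.6,-0.1]]]
3 [[50,[2.9,-0.0,6.2],[0.0,0.0,0.0]],[50,[2.9,-0.0,6.2],[0.0,0.0,0.0]],[50,[2.9,-0.0,6.2],[0.0,0.0,0.0]]]
```

```bash
python3 -m inch '[[50,[7.5,0,11.7],[-0.2,-0.6,-0.1]],[50,[7.6,0,11.6],[-0.2,-0.6,-0.1]],[50,[7.8,0,11.6],[-0.2,-0.6,-0.1]],[50,[7.9,-0.1,11.5],[-0.2,-0.6,-0.1]],[50,[0,0,0],[0,0,0]]]'
python3 - <<'E'
from st import *
p,R0=cur();print("centre",p+R0@T["t"],(R0@T["R"]).round(3))
plan(*tgt([.511,-.215,.0395],Rstand),50,n=4)
E
```

```text
time: 7.38
position: [0.5119, -0.2053, 0.0555]
tool_rot: [0.691, 0.688, -0.157, 0.158]
ft_force: [0.1, -0.7, -2.7]
grip_width: 0.0547
centre [ 0.5118185  -0.21503877  0.05682458] [[-0.002  1.    -0.001]
 [ 0.012  0.001  1.   ]
 [ 1.     0.002 -0.012]]
4 [[50,[1.9,-0.2,3.9],[0.0,0.2,-0.0]],[50,[1.9,-0.2,3.9],[0.0,0.2,-0.0]],[50,[1.9,-0.2,3.9],[0.0,0.2,-0.0]],[50,[1.8,-0.2,3.9],[0.0,0.2,-0.0]]]
```

```bash
python3 -m inch '[[50,[1.9,-0.2,3.9],[0,0.2,0]],[50,[1.9,-0.2,3.9],[0,0.2,0]],[50,[1.9,-0.2,3.9],[0,0.2,0]],[50,[1.5,0,3],[0,0.1,0]],[50,[0,0,0],[0,0,0]]]'
python3 - <<'E'
from st import *
p,R0=cur();print("centre",p+R0@T["t"],(R0@T["R"]).round(3))
plan(*tgt([.511,-.215,.037],Rstand),50,n=2)
E
```

```text
time: 8.0
position: [0.5116, -0.2059, 0.0384]
tool_rot: [0.692, 0.688, -0.153, 0.154]
ft_force: [-0.3, -0.2, -4.0]
grip_width: 0.055
centre [ 0.51156852 -0.21560072  0.03955249] [[-0.003  1.    -0.   ]
 [ 0.     0.     1.   ]
 [ 1.     0.003 -0.   ]]
2 [[50,[0.8,-0.3,1.0],[0.1,0.0,-0.0]],[50,[0.8,-0.3,1.0],[0.1,0.0,-0.0]]]
```

```bash
python3 -m inch '[[50,[0.7,0,0.9],[0,0,0]],[50,[0,0,0],[0,0,0]]]'; python3 -m inch '[[50,[0.4,0,0.5],[0,0,0]],[50,[0,0,0],[0,0,0]]]'
python3 - <<'E'
from st import *
p,R0=cur();print("centre",p+R0@T["t"],(R0@T["R"]).round(3))
E
```

```text
time: 8.25
position: [0.5117, -0.2057, 0.0374]
tool_rot: [0.692, 0.688, -0.153, 0.154]
ft_force: [-0.7, -0.2, -2.6]
grip_width: 0.055
time: 8.5
position: [0.5118, -0.2056, 0.0369]
tool_rot: [0.692, 0.688, -0.153, 0.154]
ft_force: [-0.2, 0.6, -2.3]
grip_width: 0.0551
centre [ 0.51171544 -0.2153195   0.03810916] [[-0.003  1.    -0.   ]
 [ 0.001  0.     1.   ]
 [ 1.     0.003 -0.001]]
```

```bash
python3 -m inch '[[50,[0.4,0,0.6],[0,0,0]],[50,[0,0,0],[0,0,0]]]'; python3 -m inch '[[50,[0.4,0,0.6],[0,0,0]],[50,[0,0,0],[0,0,0]]]'
```

```text
time: 8.75
position: [0.5118, -0.2055, 0.0363]
tool_rot: [0.692, 0.688, -0.153, 0.154]
ft_force: [-0.4, -0.8, -3.3]
grip_width: 0.0551
time: 9.0
position: [0.5118, -0.2054, 0.0355]
tool_rot: [0.692, 0.688, -0.153, 0.154]
ft_force: [0.8, -0.3, -2.8]
grip_width: 0.0552
```

```bash
python3 -m inch '[[50,[0.4,0,0.6],[0,0,0]],[50,[0,0,0],[0,0,0]]]'; python3 -m inch '[[50,[0.4,0,0.6],[0,0,0]],[50,[0,0,0],[0,0,0]]]'
```

```text
time: 9.25
position: [0.5118, -0.2053, 0.0347]
tool_rot: [0.692, 0.688, -0.153, 0.154]
ft_force: [-0.2, -0.3, -2.3]
grip_width: 0.0549
time: 9.5
position: [0.5118, -0.2052, 0.0341]
tool_rot: [0.692, 0.688, -0.153, 0.154]
ft_force: [0.1, -0.6, -3.1]
grip_width: 0.055
```

```bash
python3 - <<'E'
from st import *
im=imaging.camera("scene");save(im[130:230,150:290],"s2",5)
for c in("scene","top"):
    if c=="top": imaging.camera(c)
    for n,z in(("shell_b_centre",.038),("shell_b_flange",.086)):
        for d in imaging.tip_of(c,n): print(c,n,np.round(d["pixel"],1),round(d["confidence"],2),ray(c,d["pixel"],z).round(3))
p,R0=cur();c=p+R0@T["t"]
print(proj("scene",c),proj("top",c),proj("scene",c+[0,.014,.048]))
E
```

```text
scene shell_b_centre [243.6 252.2] 0.77 [ 0.698 -0.056  0.038]
scene shell_b_centre [279.9 199.4] 0.76 [ 0.504 -0.037  0.038]
scene shell_b_flange [283.3 185.7] 0.88 [ 0.493 -0.033  0.086]
scene shell_b_flange [251.7 240.8] 0.88 [ 0.687 -0.038  0.086]
top shell_b_centre [260.8 154.8] 0.81 [ 0.689 -0.051  0.038]
top shell_b_centre [253.1 221.5] 0.77 [ 0.503 -0.035  0.038]
top shell_b_centre [324.8 142.3] 0.7 [ 0.729 -0.228  0.038]
top shell_b_flange [258.5 155.3] 0.73 [ 0.678 -0.045  0.086]
top shell_b_flange [244.6 224.5] 0.64 [ 0.492 -0.014  0.086]
[[222.22505874 183.1256807 ]] [[318.68125849 220.06822737]] [[225.06703021 173.17315863]]
```

View pics/s2.png

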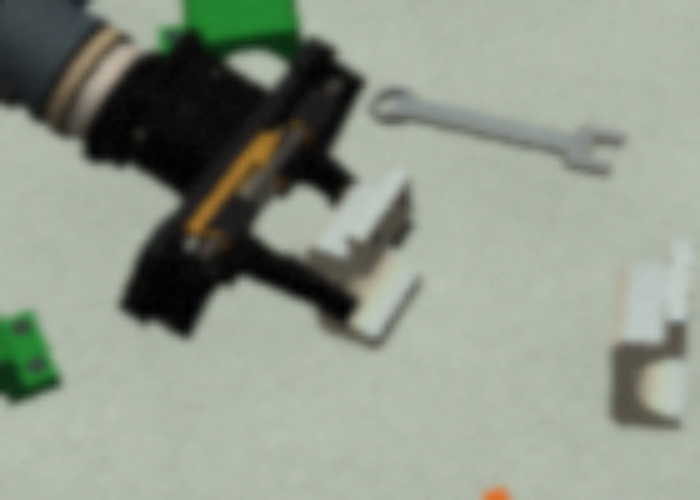

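The shell's height doesn't match first contact (it should have touched by now), so I'll check by projecting the expected outline onto the picture.

```bash
cat >> h.py <<'E'
prof=np.array([(-38,-14),(-32,-20),(32,-20),(38,-14),(38,8),(58,8),(58,20),(26,20),(18.4,1.6),(0,-6),(-18.4,1.6),(-26,20),(-38,20)])/1000
def wire(im,c,ctr,Rs,col,off,s):
    P=par(c)
    e=[[(proj(c,ctr+Rs@np.array([a,yy,b]),P)[0]-off)*s for a,b in prof] for yy in(-.028,.028)]
    for q in e: cv2.polylines(im,[np.int32(q)],True,col,1,cv2.LINE_AA)
    for a,b in zip(*e): cv2.line(im,np.int32(a),np.int32(b),col,1,cv2.LINE_AA)
E
python3 - <<'E'
from st import *
im=imaging.camera("scene");o=np.array([180,150]);s=7
v=cv2.resize(im[150:225,180:290],None,fx=s,fy=s,interpolation=cv2.INTER_CUBIC)
w=v.copy();p,R0=cur();wire(w,"scene",p+R0@T["t"],R0@T["R"],(255,0,0),o,s)
th=np.radians(20);Rb=R.from_rotvec([0,0,th]).as_matrix()@Rstand
wire(w,"scene",np.array([.503,-.037,.038]),Rb,(0,0,255),o,s)
cv2.imwrite("pics/s3.png",w[:,:,::-1])
E
```

```text
(no output)
```

View pics/s3.png

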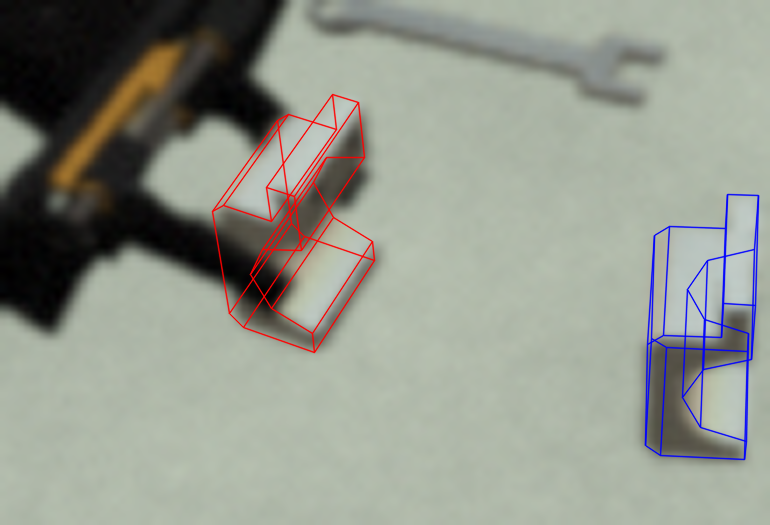

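The outlines match both shells closely: A is upright in hand, and B is at (0.503, -0.037) with yaw about 20°. I'll keep lowering A to contact.

```bash
for i in 1 2; do :; done; python3 -m inch '[[50,[0.4,0,0.8],[0,0,0]],[50,[0,0,0],[0,0,0]]]'; python3 -m inch '[[50,[0.4,0,0.8],[0,0,0]],[50,[0,0,0],[0,0,0]]]'; python3 -m inch '[[50,[0.4,0,0.8],[0,0,0]],[50,[0,0,0],[0,0,0]]]'
```

```text
time: 10.1
position: [0.5118, -0.2052, 0.0341]
tool_rot: [0.692, 0.688, -0.152, 0.154]
ft_force: [0.1, 0.1, -2.6]
grip_width: 0.055
time: 10.35
position: [0.5118, -0.2052, 0.0341]
tool_rot: [0.692, 0.689, -0.151, 0.154]
ft_force: [-0.0, -1.0, -0.6]
grip_width: 0.0553
time: 10.6
position: [0.5118, -0.2052, 0.0341]
tool_rot: [0.692, 0.689, -0.151, 0.153]
ft_force: [0.1, -1.0, -0.0]
grip_width: 0.0553
```

Contact: the height has stopped falling and the weight has gone from the wrist. I'll release and retract.

```bash
python3 -m inch '[[60,[0,0,0],[0,0,0]],[70,[0,0,0],[0,0,0]],[87,[0,0,0],[0,0,0]],[87,[0,0,0],[0,0,0]],[87,[-20,0,0],[0,0,0]],[87,[-40,0,0],[0,0,0]],[87,[-45,0,0],[0,0,0]],[87,[-45,0,0],[0,0,0]],[87,[-30,0,-30],[0,0,0]]]'
python3 - <<'E'
from st import *
imaging.camera("scene")
for n,z in(("shell_a_centre",.038),("shell_a_flange",.086)):
    for d in imaging.tip_of("scene",n): print(n,np.round(d["pixel"],1),round(d["confidence"],2),ray("scene",d["pixel"],z).round(3))
th=np.radians(20);
a=plan(np.array([.50,-.08,.30]),tool([0,0,-1],[-1,-.0,0]),87)
print(np.round(get_obs()["q"],2))
E
```

```text
time: 11.72
position: [0.5094, -0.3621, 0.138]
tool_rot: [0.692, 0.689, -0.152, 0.151]
ft_force: [0.6, -0.4, 0.1]
grip_width: 0.0869
shell_a_centre [222.7 183.5] 0.97 [ 0.515 -0.212  0.038]
shell_a_centre [138.3 204. ] 0.68 [ 0.675 -0.392  0.038]
shell_a_centre [198.4 134.7] 0.64 [ 0.355 -0.386  0.038]
shell_a_flange [185.4 140.1] 0.8 [ 0.438 -0.375  0.086]
shell_a_flange [158.4 200.4] 0.64 [ 0.671 -0.315  0.086]
shell_a_flange [385.5 255.3] 0.54 [0.6   0.262 0.086]
shell_a_flange [279.2 198. ] 0.19 [ 0.538 -0.027  0.086]
20 [[87,[9.4,-0.5,-13.2],[7.6,-0.0,4.8]],[87,[9.3,-3.1,-12.9],[7.6,-0.0,4.8]],[87,[8.9,-5.5,-12.4],[7.6,-0.0,4.8]],[87,[8.3,-7.8,-11.5],[7.6,-0.0,4.8]],[87,[7.6,-9.9,-10.3],[7.6,-0.0,4.8]],[87,[6.6,-11.8,-8.9],[7.6,-0.0,4.8]],[87,[5.6,-13.4,-7.2],[7.6,-0.0,4.8]],[87,[4.4,-14.7,-5.3],[7.6,-0.0,4.8]],[87,[3.1,-15.6,-3.3],[7.6,-0.0,4.8]],[87,[1.8,-16.1,-1.2],[7.6,-0.0,4.8]],[87,[0.4,-16.2,0.9],[7.6,-0.0,4.8]],[87,[-1.0,-15.9,3.0],[7.6,-0.0,4.8]],[87,[-2.3,-15.2,5.1],[7.6,-0.0,4.8]],[87,[-3.5,-14.2,7.0],[7.6,-0.0,4.8]],[87,[-4.6,-12.8,8.8],[7.6,-0.0,4.8]],[87,[-5.6,-11.1,10.4],[7.6,-0.0,4.8]],[87,[-6.5,-9.1,11.8],[7.6,-0.0,4.8]],[87,[-7.2,-6.9,12.8],[7.6,-0.0,4.8]],[87,[-7.6,-4.5,13.6],[7.6,-0.0,4.8]],[87,[-7.9,-2.0,14.0],[7.6,-0.0,4.8]]]
[-1.03  1.07  0.99  0.56  2.08 -1.03]
```

```bash
cat > gb.py <<'E'
from h import *
def grasp(x,y,yaw,phi=65,gx=.010,gz=-.004,back=0):
    zb=np.array([-np.sin(yaw),np.cos(yaw),0]); yb=np.array([np.cos(yaw),np.sin(yaw),0]); f=np.radians(phi)
    app=-np.cos(f)*np.array([0,0,1])-np.sin(f)*zb
    g=np.array([x,y,.038+gx])+gz*zb
    return g+(.019-back)*app,tool(app,yb)
E
python3 - <<'E'
from gb import *
p,R0=cur()
a=plan(np.array([.50,-.26,.30]),tool([0,0,-1],[1,0,0]),87,n=8)
a=plan(np.array([.48,.06,.28]),tool([0,-.7,-.7],[1,.2,0]),87,n=9,start=a)
b=grasp(.503,-.037,np.radians(20),back=.09);print(b)
plan(*b,87,n=5,start=a)
E
```

```text
8 [[87,[3.1,-1.3,-23.4],[-0.0,-8.1,-0.0]],[87,[-0.2,-1.3,-23.6],[-0.0,-8.1,-0.0]],[87,[-3.5,-1.3,-23.4],[-0.0,-8.1,-0.0]],[87,[-6.8,-1.3,-22.6],[-0.0,-8.1,-0.0]],[87,[-9.9,-1.3,-21.5],[-0.0,-8.1,-0.0]],[87,[-12.9,-1.3,-19.8],[-0.0,-8.1,-0.0]],[87,[-15.5,-1.3,-17.8],[-0.0,-8.1,-0.0]],[87,[-17.9,-1.3,-15.4],[-0.0,-8.1,-0.0]]]
9 [[87,[2.2,-2.2,-35.6],[-0.8,-5.0,-0.4]],[87,[-0.9,-1.7,-35.6],[-0.8,-5.0,-0.4]],[87,[-4.0,-1.2,-35.5],[-0.8,-5.0,-0.4]],[87,[-7.0,-0.7,-35.0],[-0.8,-5.0,-0.4]],[87,[-10.0,-0.2,-34.3],[-0.8,-5.0,-0.4]],[87,[-13.0,0.2,-33.2],[-0.8,-5.0,-0.4]],[87,[-15.8,0.6,-32.0],[-0.8,-5.0,-0.4]],[87,[-18.6,0.9,-30.5],[-0.8,-5.0,-0.4]],[87,[-21.1,1.3,-28.7],[-0.8,-5.0,-0.4]]]
(array([0.48235982, 0.01970843, 0.0780059 ]), array([[ 3.09975519e-01,  9.39692621e-01,  1.44543958e-01],
       [-8.51650740e-01,  3.42020143e-01, -3.97131262e-01],
       [-4.22618262e-01,  2.34600262e-17,  9.06307787e-01]]))
5 [[87,[34.3,3.7,-22.6],[-0.7,-4.2,3.0]],[87,[32.7,2.2,-25.0],[-0.7,-4.2,3.0]],[87,[30.9,0.9,-27.3],[-0.7,-4.2,3.0]],[87,[28.8,-0.3,-29.4],[-0.7,-4.2,3.0]],[87,[26.5,-1.4,-31.5],[-0.7,-4.2,3.0]]]
```

```bash
python3 -m inch '[[87,[3,-1.3,-23.4],[0,-8.1,0]],[87,[0,-1.3,-23.6],[0,-8.1,0]],[87,[-3.5,-1.3,-23.4],[0,-8.1,0]],[87,[-6.8,-1.3,-22.6],[0,-8.1,0]],[87,[-9.9,-1.3,-21.5],[0,-8.1,0]],[87,[-12.9,-1.3,-19.8],[0,-8.1,0]],[87,[-15.5,-1.3,-17.8],[0,-8.1,0]],[87,[-17.9,-1.3,-15.4],[0,-8.1,0]]]'
python3 -m inch '[[87,[2.2,-2.2,-35.6],[-0.8,-5,-0.4]],[87,[-0.9,-1.7,-35.6],[-0.8,-5,-0.4]],[87,[-4,-1.2,-35.5],[-0.8,-5,-0.4]],[87,[-7,-0.7,-35],[-0.8,-5,-0.4]],[87,[-10,-0.2,-34.3],[-0.8,-5,-0.4]],[87,[-13,0.2,-33.2],[-0.8,-5,-0.4]],[87,[-15.8,0.6,-32],[-0.8,-5,-0.4]],[87,[-18.6,0.9,-30.5],[-0.8,-5,-0.4]],[87,[-21.1,1.3,-28.7],[-0.8,-5,-0.4]]]'
python3 - <<'E'
from gb import *
print(np.round(get_obs()["q"],2))
plan(*grasp(.503,-.037,np.radians(20),back=.09),87,n=6)
E
```

```text
time: 12.88
position: [0.4954, -0.2565, 0.29]
tool_rot: [-0.496, -0.497, 0.509, -0.498]
ft_force: [-0.6, -0.2, 0.9]
grip_width: 0.0869
time: 14.0
position: [0.4737, 0.0729, 0.2604]
tool_rot: [0.205, 0.305, -0.646, 0.669]
ft_force: [0.1, -0.2, -0.1]
grip_width: 0.0873
[ 0.36  0.53  1.65 -0.77  1.42  0.53]
6 [[87,[27.0,4.3,-16.0],[-0.5,-3.1,2.8]],[87,[26.3,3.2,-17.5],[-0.5,-3.1,2.8]],[87,[25.4,2.1,-18.8],[-0.5,-3.1,2.8]],[87,[24.5,1.1,-20.1],[-0.5,-3.1,2.8]],[87,[23.4,0.1,-21.4],[-0.5,-3.1,2.8]],[87,[22.2,-0.8,-22.7],[-0.5,-3.1,2.8]]]
```

```bash
python3 -m inch '[[87,[27,4.3,-16],[-0.5,-3.1,2.8]],[87,[26.3,3.2,-17.5],[-0.5,-3.1,2.8]],[87,[25.4,2.1,-18.8],[-0.5,-3.1,2.8]],[87,[24.5,1.1,-20.1],[-0.5,-3.1,2.8]],[87,[23.4,0.1,-21.4],[-0.5,-3.1,2.8]],[87,[22.2,-0.8,-22.7],[-0.5,-3.1,2.8]],[87,[0,0,0],[0,0,0]]]'
python3 - <<'E'
from gb import *
from h import *
print(np.round(get_obs()["q"],2))
im=imaging.camera("wrist"); s=1.5
v=cv2.resize(im,None,fx=s,fy=s)
yaw=np.radians(20);Rs=R.from_rotvec([0,0,yaw]).as_matrix()@np.c_[[0,0,1],[1,0,0],[0,1,0]]
np.save("w2.npy",im);wire(v,"wrist",np.array([.503,-.037,.038]),Rs,(255,0,0),np.zeros(2),s)
cv2.imwrite("pics/w2.png",v[:,:,::-1])
for n in("shell_b_centre","shell_b_flange"):
    for d in imaging.tip_of("wrist",n): print(n,np.round(d["pixel"],1),round(d["confidence"],2))
print(proj("wrist",[[.503,-.037,.038]]))
plan(*grasp(.503,-.037,yaw),87,n=4)
E
```

```text
time: 14.88
position: [0.4826, 0.0262, 0.0693]
tool_rot: [0.117, 0.177, -0.553, 0.806]
ft_force: [-0.4, -0.1, 0.6]
grip_width: 0.0869
[ 0.41  0.98  1.94 -1.43  1.16  1.31]
shell_b_centre [414.  217.1] 0.8
shell_b_centre [252.7 202.9] 0.79
shell_b_flange [249.4 267.9] 0.62
[[246.04258781 199.06025121]]
4 [[87,[23.4,-2.0,1.5],[0.1,0.1,-0.3]],[87,[23.4,-1.9,1.5],[0.1,0.1,-0.3]],[87,[23.4,-1.7,1.6],[0.1,0.1,-0.3]],[87,[23.4,-1.6,1.6],[0.1,0.1,-0.3]]]
```

View pics/w2.png

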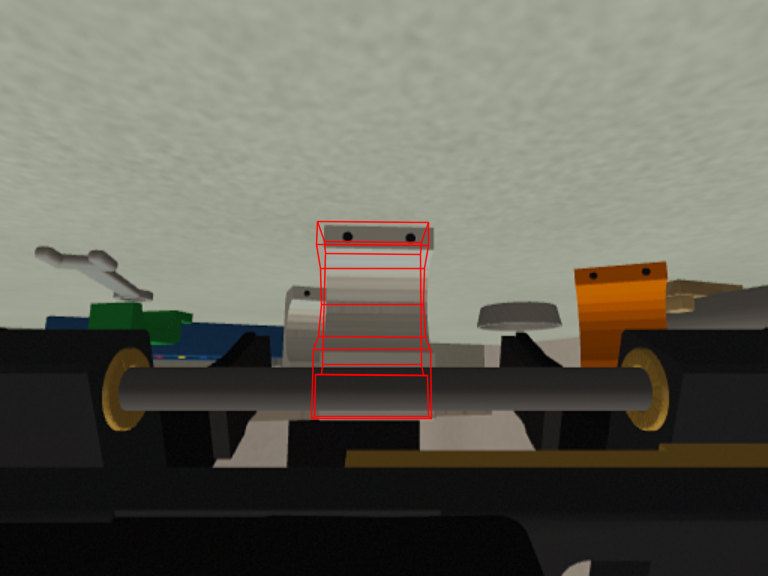

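The view is upside-down (camera under the hand). Shell B is centred at columns 323-433, about 3 px from my outline. A is behind it to the left, and the orange decoy is to the right. I'll read the edges off intensity profiles.

```bash
python3 - <<'E'
from gb import *
im=np.load("w2.npy").astype(int)
g=im.sum(2)//3
print("row155",list(enumerate(g[155,206:296],206))[::1] and ' '.join(map(str,g[155,208:222])),'|',' '.join(map(str,g[155,278:294])))
print("row162",' '.join(map(str,g[162,208:222])),'|',' '.join(map(str,g[162,278:294])))
print("col252 142..175",' '.join(map(str,g[142:176,252])))
print("col222",' '.join(map(str,g[142:176,222])));print("col280",' '.join(map(str,g[142:176,280])))
print("row190",' '.join(map(str,g[190,208:222])),'|',' '.join(map(str,g[190,276:294])))
Rs=R.from_rotvec([0,0,np.radians(20)]).as_matrix()@np.c_[[0,0,1],[1,0,0],[0,1,0]]
for l in([-38,-28,20],[-38,28,20],[-26,-28,20],[-26,28,20],[-38,-28,-20],[-38,28,-20]):
    print(l,proj("wrist",np.array([.503,-.037,.038])+Rs@np.array(l)/1000).round(1))
E
```

```text
row155 149 149 150 151 153 153 153 158 91 93 93 94 93 94 | 94 94 94 94 95 94 94 94 94 93 89 142 156 153 151 149
row162 152 152 153 153 153 153 154 141 91 92 93 93 94 95 | 94 94 94 94 94 93 94 94 94 94 89 140 152 152 152 152
col252 142..175 149 148 152 148 148 147 148 151 141 90 93 94 94 94 95 94 94 94 94 95 95 94 92 112 156 165 164 167 165 164 162 164 169 168
col222 154 154 152 153 153 153 154 148 118 92 92 93 93 94 94 93 94 94 95 94 93 92 104 142 165 162 163 165 162 162 161 165 167 165
col280 155 156 154 153 152 152 155 154 151 132 91 92 94 94 94 94 94 94 94 94 94 94 93 97 131 168 165 167 167 165 165 164 167 168
row190 151 154 153 155 154 159 159 159 160 150 137 137 137 137 | 139 141 140 140 140 140 141 140 139 152 156 156 157 156 156 156 155 155
[-38, -28, 20] [[208.8 145.2]]
[-38, 28, 20] [[282.7 145.5]]
[-26, -28, 20] [[208.5 160.5]]
[-26, 28, 20] [[283.  160.7]]
[-38, -28, -20] [[214.8 160.5]]
[-38, 28, -20] [[277.9 160.6]]
```

```bash
python3 - <<'E'
from gb import *
from scipy.optimize import least_squares
P=par("wrist"); im=imaging.camera("wrist");P2=par("wrist"); print((P2[1]-P[1]).round(5))
g=im.astype(int).sum(2)//3; np.save("w3.npy",im)
def cross(a,lo,thr=122,up=True):
    b=a<thr; i=np.argmax(b!=b[0]); return lo+i-1+(thr-a[i-1])/(a[i]-a[i-1])
top=[cross(g[135:160,c],135) for c in(222,252,280)]
bot=[cross(g[155:180,c],155,128) for c in(222,252,280)]
l=cross(g[157,200:225],200);r=cross(g[157,270:300],270); print(top,bot,l,r)
def W(s,pts):
    Rs=R.from_rotvec([0,0,s[2]]).as_matrix()@np.c_[[0,0,1],[1,0,0],[0,1,0]]
    return proj("wrist",np.array([s[0],s[1],.038])+np.array(pts)/1000@Rs.T,P)
def res(s):
    a=W(s,[[-38,-28,20],[-38,28,20],[-26,-28,20],[-26,28,20]])
    ln=lambda p,q,c:p[1]+(q[1]-p[1])*(c-p[0])/(q[0]-p[0])
    return [ln(a[0],a[1],c)-t for c,t in zip((222,252,280),top)]+[ln(a[2],a[3],c)-t for c,t in zip((222,252,280),bot)]+[(a[0,0]+a[2,0])/2-l,(a[1,0]+a[3,0])/2-r]
s=least_squares(res,[.503,-.037,.35]);print(s.x,np.degrees(s.x[2]),np.round(s.fun,2))
np.save("b.npy",s.x);print(cur()[0]);plan(*grasp(*s.x),87,n=4);plan(*grasp(*s.x,back=.08),87,n=1)
E
```

```text
[0.0003  0.00012 0.00053]
[np.float64(144.88888888888889), np.float64(145.42592592592592), np.float64(145.62222222222223)] [np.float64(159.6), np.float64(160.125), np.float64(160.33333333333334)] 210.0 283.2916666666667
[ 0.50295967 -0.03631665  0.31840856] 18.243466679332958 [-0.19 -0.3  -0.1   0.45  0.27  0.39 -0.52  0.53]
[0.48617981 0.02751398 0.0739654 ]
4 [[87,[23.3,-2.2,1.3],[0.2,0.1,-0.7]],[87,[23.3,-1.9,1.3],[0.2,0.1,-0.7]],[87,[23.3,-1.6,1.4],[0.2,0.1,-0.7]],[87,[23.3,-1.3,1.4],[0.2,0.1,-0.7]]]
1 [[87,[13.1,-4.8,5.8],[1.0,0.5,-2.9]]]
```

```bash
python3 - <<'E'
from gb import *
s=np.load("b.npy"); k=dict(phi=60,gx=.012,gz=-.003)
a=plan(*grasp(*s,back=.06,**k),87,n=2);plan(*grasp(*s,**k),87,n=3,start=a);print(grasp(*s,**k)[0])
E
```

```text
2 [[87,[15.8,-2.9,5.3],[0.5,2.7,-1.4]],[87,[15.6,-2.5,6.1],[0.5,2.7,-1.4]]]
3 [[87,[20.0,-0.0,-0.0],[0.0,0.0,0.0]],[87,[20.0,-0.0,-0.0],[0.0,0.0,0.0]],[87,[20.0,-0.0,-0.0],[0.0,0.0,0.0]]]
[ 0.50905001 -0.05479325  0.0405    ]
```

```bash
python3 -m inch '[[87,[15.8,-2.9,5.3],[0.5,2.7,-1.4]],[87,[15.6,-2.5,6.1],[0.5,2.7,-1.4]],[87,[0,0,0],[0,0,0]]]'
python3 - <<'E'
from gb import *
s=np.load("b.npy"); k=dict(phi=60,gx=.012,gz=-.003)
print(np.round(get_obs()["q"],2));plan(*grasp(*s,**k),87,n=4)
E
```

```text
time: 15.45
position: [0.4974, -0.0044, 0.0767]
tool_rot: [0.156, 0.207, -0.563, 0.785]
ft_force: [0.9, 0.1, 0.3]
grip_width: 0.0869
[ 0.3   0.91  1.94 -1.43  1.06  1.25]
4 [[87,[15.7,-1.3,-1.4],[-0.1,0.0,-0.1]],[87,[15.7,-1.3,-1.4],[-0.1,0.0,-0.1]],[87,[15.7,-1.2,-1.4],[-0.1,0.0,-0.1]],[87,[15.7,-1.2,-1.4],[-0.1,0.0,-0.1]]]
```

```bash
python3 -m inch '[[87,[15.7,-1.3,-1.4],[0,0,0]],[87,[15.7,-1.3,-1.4],[0,0,0]],[87,[0,0,0],[0,0,0]]]'
python3 - <<'E'
from gb import *
s=np.load("b.npy"); k=dict(phi=60,gx=.012,gz=-.003)
print(np.round(get_obs()["q"],3));plan(*grasp(*s,**k),87,n=2)
E
```

```text
time: 15.82
position: [0.5082, -0.0149, 0.0648]
tool_rot: [0.156, 0.209, -0.571, 0.779]
ft_force: [-0.3, -0.5, 0.5]
grip_width: 0.0871
[ 0.276  0.928  1.915 -1.431  1.06   1.232]
2 [[87,[22.6,-5.6,-0.8],[-0.3,-0.1,0.3]],[87,[22.6,-5.7,-0.9],[-0.3,-0.1,0.3]]]
```

```bash
python3 - <<'E'
from gb import *
s=np.load("b.npy"); k=dict(phi=52,gx=.014,gz=-.003)
plan(*grasp(*s,back=.05,**k),87,n=2)
E
```

```text
2 [[87,[-2.7,-5.8,2.1],[-0.3,3.9,0.3]],[87,[-2.9,-5.8,1.9],[-0.3,3.9,0.3]]]
```

```bash
python3 -m inch '[[87,[-2.7,-5.8,2.1],[-0.3,3.9,0.3]],[87,[-2.9,-5.8,1.9],[-0.3,3.9,0.3]],[87,[0,0,0],[0,0,0]]]'
python3 - <<'E'
from gb import *
s=np.load("b.npy"); k=dict(phi=52,gx=.014,gz=-.003)
print(np.round(get_obs()["q"],3));plan(*grasp(*s,**k),87,n=3)
E
```

```text
time: 16.2
position: [0.4954, -0.0151, 0.0694]
tool_rot: [0.19, 0.266, -0.553, 0.766]
ft_force: [0.3, -0.2, -0.2]
grip_width: 0.087
[ 0.231  0.842  1.97  -1.401  0.917  1.149]
3 [[87,[16.6,0.2,0.7],[0.1,-0.1,-0.0]],[87,[16.6,0.2,0.7],[0.1,-0.1,-0.0]],[87,[16.6,0.2,0.7],[0.1,-0.1,-0.0]]]
```

```bash
python3 -m inch '[[87,[16.6,0.2,0.7],[0.1,-0.1,0]],[87,[16.6,0.2,0.7],[0.1,-0.1,0]],[87,[0,0,0],[0,0,0]]]'
python3 - <<'E'
from gb import *
s=np.load("b.npy"); k=dict(phi=52,gx=.014,gz=-.003)
print(np.round(get_obs()["q"],3));plan(*grasp(*s,**k),87,n=1)
E
```

```text
time: 16.58
position: [0.5094, -0.0331, 0.0518]
tool_rot: [0.189, 0.267, -0.559, 0.762]
ft_force: [0.1, 0.9, -0.9]
grip_width: 0.0869
[ 0.188  0.881  1.943 -1.431  0.909  1.153]
1 [[87,[22.2,-6.8,2.8],[0.1,-0.2,0.9]]]
```

```bash
python3 - <<'E'
from gb import *
s=np.load("b.npy"); k=dict(phi=46,gx=.015,gz=-.003)
a=plan(*grasp(*s,back=.025,**k),87,n=2);plan(*grasp(*s,**k),87,n=2,start=a)
E
```

```text
2 [[87,[-1.7,-3.6,2.1],[0.0,2.9,0.4]],[87,[-1.8,-3.6,2.0],[0.0,2.9,0.4]]]
2 [[87,[12.5,-0.0,-0.0],[0.0,0.0,0.0]],[87,[12.5,-0.0,-0.0],[0.0,0.0,0.0]]]
```

```bash
python3 -m inch '[[87,[-1.7,-3.6,2.1],[0,2.9,0.4]],[87,[-1.8,-3.6,2],[0,2.9,0.4]],[87,[0,0,0],[0,0,0]],[87,[12.5,0,0],[0,0,0]],[87,[0,0,0],[0,0,0]]]'
python3 - <<'E'
from gb import *
s=np.load("b.npy"); k=dict(phi=46,gx=.015,gz=-.003)
print(np.round(get_obs()["q"],3));plan(*grasp(*s,**k),87,n=1)
E
```

```text
time: 17.2
position: [0.5075, -0.0423, 0.0468]
tool_rot: [0.218, 0.306, -0.544, 0.75]
ft_force: [0.2, -0.8, -0.1]
grip_width: 0.087
[ 0.123  0.84   1.971 -1.431  0.793  1.096]
1 [[87,[11.7,-2.3,1.6],[0.3,-0.1,0.3]]]
```

```bash
python3 -m inch '[[87,[11.7,-6,1.6],[0.3,-0.1,0.3]],[87,[0,0,0],[0,0,0]]]'
python3 - <<'E'
from gb import *
s=np.load("b.npy"); k=dict(phi=46,gx=.015,gz=-.003)
print(np.round(get_obs()["q"],3));plan(*grasp(*s,**k),87,n=1)
E
```

```text
time: 17.45
position: [0.5092, -0.0473, 0.0434]
tool_rot: [0.218, 0.306, -0.547, 0.747]
ft_force: [-0.6, -0.2, 0.1]
grip_width: 0.087
[ 0.112  0.846  1.965 -1.431  0.791  1.093]
1 [[87,[5.6,-2.4,0.4],[0.0,-0.2,0.7]]]
```

```bash
python3 -m inch '[[87,[7,-5,0.4],[0,0,0.5]],[87,[0,0,0],[0,0,0]]]'
python3 - <<'E'
from gb import *
s=np.load("b.npy"); k=dict(phi=46,gx=.015,gz=-.003)
print(np.round(get_obs()["q"],3));plan(*grasp(*s,**k),87,n=1)
p,R0=cur();print((p-[s[0],s[1],.038])@R0)
E
```

```text
time: 17.7
position: [0.5096, -0.049, 0.0424]
tool_rot: [0.219, 0.308, -0.548, 0.746]
ft_force: [0.0, -0.4, -0.8]
grip_width: 0.0866
[ 0.107  0.847  1.964 -1.431  0.787  1.089]
1 [[87,[3.7,-2.3,-0.1],[0.1,-0.4,0.8]]]
[0.00692061 0.002389   0.01303271]
```

```bash
python3 -m inch '[[70,[0,0,0],[0,0,0]],[62,[0,0,0],[0,0,0]],[58,[0,0,0],[0,0,0]],[56,[0,0,0],[0,0,0]],[50,[0,0,0],[0,0,0]],[50,[0,0,0],[0,0,0]],[50,[0,0,0],[0,0,0]]]' 50
python3 - <<'E'
from gb import *
s=np.load("b.npy");p,R0=cur();print(p)
c=np.array([s[0],s[1],.038]);yj=R0[:,1].copy();c=c+yj*((p-c)@yj);c[2]=.038
X=np.array([0,0,1.]);Y=yj.copy();Y[2]=0;Y=unit(Y);Rs=np.c_[X,Y,np.cross(X,Y)]
print(Rs.round(3),"jaw tilt",yj[2]);np.savez("TB",t=R0.T@(c-p),R=R0.T@Rs);print(Rs.T@(p-c))
plan(p+[0,0,.10],R0,50,n=5)
imaging.camera("top")
for n in("pocket_1","tray"):
    for d in imaging.tip_of("top",n): print(n,np.round(d["pixel"],1),round(d["confidence"],2),ray("top",d["pixel"],.034 if n!="tray" else 0).round(4))
E
```

```text
time: 18.58
position: [0.5078, -0.0495, 0.043]
tool_rot: [0.218, 0.308, -0.549, 0.746]
ft_force: [-1.5, 0.2, 1.8]
grip_width: 0.0556
[ 0.5077906  -0.04950885  0.0430148 ]
[[ 0.     0.953 -0.302]
 [ 0.     0.302  0.953]
 [ 1.     0.     0.   ]] jaw tilt -0.01266598021172416
[ 5.01480359e-03  6.36109101e-05 -1.40354651e-02]
5 [[50,[-14.0,-0.3,14.3],[0.0,0.0,0.0]],[50,[-14.0,-0.3,14.3],[0.0,0.0,0.0]],[50,[-14.0,-0.3,14.3],[0.0,0.0,0.0]],[50,[-14.0,-0.3,14.3],[0.0,0.0,0.0]],[50,[-14.0,-0.3,14.3],[0.0,0.0,0.0]]]
pocket_1 [142.1 184.5] 0.78 [0.5969 0.278  0.034 ]
pocket_1 [144.2 226.5] 0.63 [0.4802 0.2656 0.034 ]
tray [145.3 206.4] 0.83 [0.5383 0.275  0.    ]
```

```bash
python3 -m inch '[[50,[-14,-0.3,14.3],[0,0,0]],[50,[-14,-0.3,14.3],[0,0,0]],[50,[-14,-0.3,14.3],[0,0,0]],[50,[-14,-0.3,14.3],[0,0,0]],[50,[-14,-0.3,14.3],[0,0,0]],[50,[-14,-0.3,14.3],[0,0,0]]]'
cat > pl.py <<'E'
from h import *
def tgt(T,c,psi):
    Rs=np.c_[[np.sin(psi),-np.cos(psi),0],[np.cos(psi),np.sin(psi),0],[0,0,1]]
    Rt=Rs@T["R"].T; return np.array(c)-Rt@T["t"],Rt
def shell(T):
    p,R0=cur();Rs=R0@T["R"];print("shell",(p+R0@T["t"]).round(4),"psi",np.degrees(np.arctan2(Rs[1,1],Rs[0,1])).round(1),"Z",Rs[:,2].round(3),"X",Rs[:,0].round(3))
E
python3 - <<'E'
from pl import *
T=np.load("TB.npz");shell(T);print(np.round(get_obs()["q"],2))
plan(*tgt(T,[.58,.16,.22],np.radians(5.7)),50,n=12)
E
```

```text
time: 19.48
position: [0.5089, -0.0462, 0.1592]
tool_rot: [0.222, 0.315, -0.544, 0.745]
ft_force: [-0.6, -0.2, -3.1]
grip_width: 0.0555
shell [ 0.5045 -0.0328  0.1544] psi 18.0 Z [-0.309  0.951  0.017] X [ 0.005 -0.016  1.   ]
[ 0.11  0.59  1.94 -1.16  0.85  0.7 ]
12 [[50,[-12.8,10.8,-7.2],[1.1,7.4,0.1]],[50,[-11.7,10.7,-9.0],[1.1,7.4,0.1]],[50,[-10.5,10.5,-10.6],[1.1,7.4,0.1]],[50,[-9.0,10.3,-12.1],[1.1,7.4,0.1]],[50,[-7.3,10.1,-13.3],[1.1,7.4,0.1]],[50,[-5.5,9.8,-14.3],[1.1,7.4,0.1]],[50,[-3.6,9.6,-15.1],[1.1,7.4,0.1]],[50,[-1.6,9.3,-15.6],[1.1,7.4,0.1]],[50,[0.4,9.0,-15.8],[1.1,7.4,0.1]],[50,[2.5,8.7,-15.8],[1.1,7.4,0.1]],[50,[4.5,8.4,-15.5],[1.1,7.4,0.1]],[50,[6.5,8.1,-15.0],[1.1,7.4,0.1]]]
```

```bash
python3 -m inch '[[50,[-12.8,10.8,-7.2],[1.1,7.4,0.1]],[50,[-11.7,10.7,-9],[1.1,7.4,0.1]],[50,[-10.5,10.5,-10.6],[1.1,7.4,0.1]],[50,[-9,10.3,-12.1],[1.1,7.4,0.1]],[50,[-7.3,10.1,-13.3],[1.1,7.4,0.1]],[50,[-5.5,9.8,-14.3],[1.1,7.4,0.1]],[50,[-3.6,9.6,-15.1],[1.1,7.4,0.1]],[50,[-1.6,9.3,-15.6],[1.1,7.4,0.1]],[50,[0.4,9,-15.8],[1.1,7.4,0.1]],[50,[2.5,8.7,-15.8],[1.1,7.4,0.1]],[50,[4.5,8.4,-15.5],[1.1,7.4,0.1]],[50,[6.5,8.1,-15],[1.1,7.4,0.1]]]'
python3 -m inch '[[50,[0,0,0],[0,0,0]],[50,[0,0,0],[0,0,0]]]'
python3 - <<'E'
from pl import *
T=np.load("TB.npz");shell(T);print(np.round(get_obs()["q"],2))
P=par("wrist");im=imaging.camera("wrist");np.save("w4.npy",im);np.savez("w4P",K=P[0],t=P[1],r=P[2])
save(im,"w4",1.5)
for n in("pocket_1","tray"):
    for d in imaging.tip_of("wrist",n): print(n,np.round(d["pixel"],1),round(d["confidence"],2),ray("wrist",d["pixel"],.034 if n!="tray" else 0,P).round(4))
E
```

```text
time: 20.98
position: [0.579, 0.1599, 0.2064]
tool_rot: [0.619, 0.694, -0.246, 0.274]
ft_force: [0.1, -0.9, -3.0]
grip_width: 0.0555
time: 21.22
position: [0.5785, 0.1582, 0.203]
tool_rot: [0.618, 0.693, -0.249, 0.275]
ft_force: [-0.4, 0.1, -3.4]
grip_width: 0.0555
shell [0.578  0.1626 0.2172] psi 5.8 Z [ 0.009 -0.036  0.999] X [ 0.1   -0.994 -0.036]
[-0.29  0.65  1.57  0.75  1.38 -0.72]
pocket_1 [189.1 207.1] 0.72 [0.4819 0.2654 0.034 ]
```

View pics/w4.png

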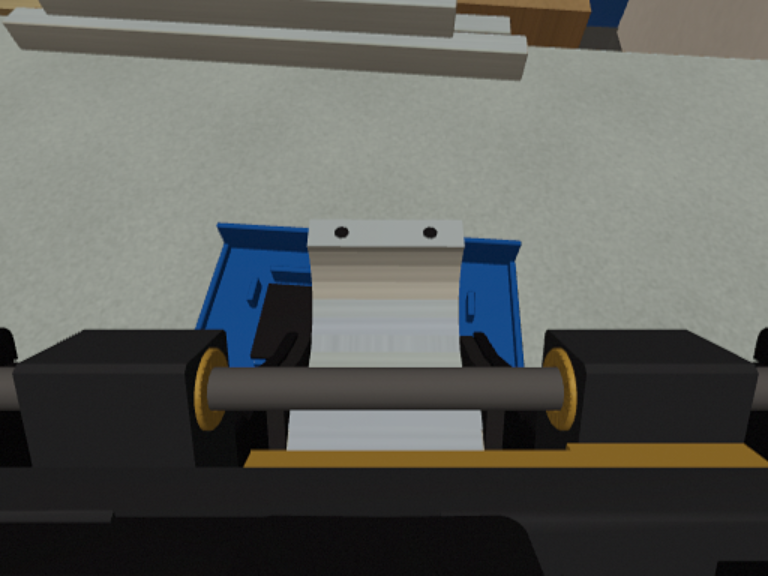

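The shell is held bore-up with the tray behind it. Tray back-wall corners are at (218,223) and (520,241). I'll fit the tray pose from the silhouettes in the first top and scene pictures plus these two corners.

```bash
cat > tray.py <<'E'
from h import *
from scipy.optimize import least_squares
z=np.load("w4P.npz");PW=(z["K"],z["t"],z["r"])
pts=np.array([(a,b,h) for b in(-.14,.14) for a,h in((-.084,0),(-.084,.04),(-.078,.04),(.092,0),(.092,.016))])
def W(s,p):
    c,n=np.cos(s[2]),np.sin(s[2]); X=np.array([n,-c,0]);Y=np.array([c,n,0])
    return np.array([s[0],s[1],0])+p[:,:1]*X+p[:,1:2]*Y+p[:,2:]*[0,0,1]
D=[np.array([np.cos(a),np.sin(a)]) for a in np.arange(0,2*np.pi,np.pi/18)]
obs=[]
for c in("top","scene"):
    im=cv2.imread(f"pics/{c}0.png").astype(int);m=(im[:,:,0]>im[:,:,2]+40)&(im[:,:,0]>im[:,:,1]+20)
    n,l,st,_=cv2.connectedComponentsWithStats(m.astype(np.uint8))
    q=W([.538,.27,.1],np.zeros((1,3)));u=proj(c,q+[0,0,0])[0]*1.5
    best=max(range(1,n),key=lambda i:st[i,4] if st[i,0]<u[0]<st[i,0]+st[i,2] and st[i,1]<u[1]<st[i,1]+st[i,3] else 0)
    yy,xx=np.where(l==best);P=(np.c_[xx,yy]+.5)/1.5-.5
    obs.append((c,par(c),[(P@d).max()+.0 for d in D],st[best]))
wp=np.array([(218,223),(520.5,241)])/1.5-.17
wm=np.array([(-.084,-.14,.04),(-.084,.14,.04)])
def res(s):
    r=[]
    for c,P,h,_ in obs:
        q=proj(c,W(s,pts),P); r+=[(q@d).max()-v for d,v in zip(D,h)]
    return np.array(r+list(2*(proj("wrist",W(s,wm),PW)-wp).ravel()))
E
python3 - <<'E'
from tray import *
s=least_squares(res,[.538,.27,.1],loss="soft_l1")
print([o[3] for o in obs],s.x,np.degrees(s.x[2]));f=res(s.x);print(f[:36].round(1).tolist(),f[36:72].round(1).tolist(),f[72:].round(1))
for y in(-.062,.062): print(W(s.x,np.array([[0,y,.034]])).round(4))
np.save("tray.npy",s.x)
from pl import *
T=np.load("TB.npz");p2=W(s.x,np.array([[0,.062,.034]]))[0]
a=plan(*tgt(T,p2+[0,0,.10],s.x[2]),50,n=6)
E
```

```text
[array([  175,   235,    94,   149, 10559], dtype=int32), array([  508,   305,   137,   167, 13081], dtype=int32)] [0.54036358 0.26951501 0.0289693 ] 1.6598186529911758
[1.8, 1.7, 2.0, 2.1, 2.0, 1.9, 1.7, 1.4, 1.1, 0.5, 1.6, 2.6, 3.6, 4.5, 5.0, 5.3, 5.4, 5.3, 5.1, 4.8, 5.1, 5.3, 5.3, 5.1, 4.6, 4.0, 3.3, 1.8, 1.1, 1.4, 1.5, 1.6, 1.9, 2.1, 2.3, 2.1] [0.3, -0.6, -0.5, -0.4, -0.0, 1.6, 2.2, 2.4, 2.6, 2.7, 2.3, 1.5, 2.4, 3.0, 3.2, 3.2, 3.2, 3.0, 2.7, 2.0, 1.0, 1.5, 1.8, 2.0, 2.0, 1.8, 1.7, 1.5, 1.1, 1.5, 1.4, 1.3, 1.1, 0.9, 0.7, 0.5] [-4.3 -3.  -0.  -1.5]
[[0.4784 0.2677 0.034 ]]
[[0.6023 0.2713 0.034 ]]
6 [[50,[22.2,6.1,-1.8],[0.5,-0.4,0.5]],[50,[22.3,5.8,-2.0],[0.5,-0.4,0.5]],[50,[22.3,5.6,-2.2],[0.5,-0.4,0.5]],[50,[22.3,5.4,-2.4],[0.5,-0.4,0.5]],[50,[22.4,5.2,-2.6],[0.5,-0.4,0.5]],[50,[22.4,5.0,-2.7],[0.5,-0.4,0.5]]]
```

```bash
sed -i 's/m=(im.*$/m=(im[:,:,0]>1.5*im[:,:,2]+8)/' tray.py; python3 - <<'E'
from tray import *
s=least_squares(res,[.538,.27,.1],loss="soft_l1")
print([o[3] for o in obs],s.x,np.degrees(s.x[2]));f=res(s.x);print(f[:36].round(1).tolist(),f[36:72].round(1).tolist(),f[72:].round(1))
for y in(-.062,.062): print(W(s.x,np.array([[0,y,.034]])).round(4))
# per-view residual fits
for i in(0,1):
    t=least_squares(lambda q:res(q)[36*i:36*i+36],s.x);print(t.x,np.abs(t.fun).max())
np.save("tray.npy",s.x)
E
```

```text
[array([  168,   234,   101,   150, 12183], dtype=int32), array([  508,   306,   137,   167, 13434], dtype=int32)] [0.54017266 0.27030388 0.02625675] 1.504400918668389
[1.7, 1.0, 1.2, 1.2, 1.3, 1.3, 1.2, 1.2, 1.1, 0.5, 0.6, 0.7, 0.8, 0.9, 0.9, 0.9, 0.9, 0.9, 0.8, 0.1, 0.4, 0.7, 1.0, 1.2, 1.2, 1.2, 1.2, 1.1, 0.8, 1.2, 1.3, 1.4, 1.6, 1.7, 1.7, 1.7] [0.7, -0.3, -0.1, 0.1, 0.6, 1.2, 1.5, 1.7, 1.9, 2.1, 1.7, 0.9, 1.7, 2.2, 2.6, 2.7, 2.7, 2.6, 2.5, 1.9, 0.8, 1.3, 1.6, 1.8, 2.0, 2.1, 2.1, 2.1, 1.6, 1.7, 1.8, 1.9, 1.8, 1.6, 1.3, 1.0] [-3.7 -4.3  0.  -2. ]
[[0.4782 0.2687 0.034 ]]
[[0.6022 0.2719 0.034 ]]
[0.53990167 0.27130682 0.03685329] 1.4296300440044263
[0.53830865 0.2714297  0.03123862] 2.5047372848969474
```

```bash
python3 - <<'E'
from tray import *
s=np.load("tray.npy")
for c,P,h,st in obs:
    im=cv2.imread(f"pics/{c}0.png");g=im.max(2);x,y,w,hh=st[:4]
    m=np.zeros_like(g);m[y:y+hh,x:x+w]=(g[y:y+hh,x:x+w]<60)
    n,l,S,C=cv2.connectedComponentsWithStats(m)
    for i in range(1,n):
        if S[i,4]>120:
            X=ray(c,(C[i]+.5)/1.5-.5,.014,P)
            r=cv2.minAreaRect(np.argwhere(l==i)[:,::-1].astype(np.float32))
            bx=cv2.boxPoints(r); B=[ray(c,(b+.5)/1.5-.5,.014,P) for b in bx]
            print(c,S[i,4],C[i].round(1),X.round(4)[:2],[round(float(np.linalg.norm(B[k]-B[k+1])*1000),1) for k in(0,1)],[round(float(np.degrees(np.arctan2(*(B[k+1]-B[k])[[1,0]]))),1) for k in(0,1)])
E
```

```text
top 743 [175.1 308.6] [0.5373 0.3528] [279.4, 10.0] [2.0, -90.1]
top 1031 [219.3 275.5] [0.6024 0.2727] [74.2, 49.5] [-88.4, -177.0]
top 310 [249.9 276. ] [0.6031 0.2146] [24.7, 53.3] [-88.4, -177.1]
top 300 [248.5 341.4] [0.4799 0.2109] [22.6, 54.1] [-88.4, -177.1]
top 1109 [217.1 341.1] [0.4787 0.2699] [82.9, 48.5] [-88.4, -177.0]
scene 174 [553.  343.8] [0.487  0.2126] [50.9, 21.5] [-178.4, 93.6]
scene 938 [585.9 351.9] [0.4812 0.2694] [50.9, 73.5] [-179.7, 93.3]
scene 226 [626.3 419.6] [0.5865 0.3539] [229.9, 7.2] [-178.7, 102.5]
scene 240 [538.4 400.7] [0.6093 0.2165] [52.4, 21.1] [-177.4, 96.8]
scene 1192 [573.8 411.2] [0.605  0.2738] [50.1, 76.0] [177.9, 91.3]
```

Tray yaw settles at about 1.7° (the pads, marks and outline agree; the network pocket points were off). Pocket 2 is at (0.6028, 0.2722) and pocket 1 at (0.479, 0.2688).

```bash
cat >> pl.py <<'E'
psi=np.radians(1.7);p1=np.array([.479,.2688,.034]);p2=np.array([.6028,.2722,.034])
E
python3 - <<'E'
from pl import *
T=np.load("TB.npz");plan(*tgt(T,p2+[0,0,.06],psi),50,n=6)
E
```

```text
6 [[50,[26.9,6.2,2.9],[0.5,-0.4,0.5]],[50,[27.0,6.0,2.7],[0.5,-0.4,0.5]],[50,[27.0,5.7,2.5],[0.5,-0.4,0.5]],[50,[27.1,5.5,2.3],[0.5,-0.4,0.5]],[50,[27.2,5.3,2.1],[0.5,-0.4,0.5]],[50,[27.2,5.1,1.9],[0.5,-0.4,0.5]]]
```

```bash
python3 -m inch '[[50,[26.9,6.2,2.9],[0.5,-0.4,0.5]],[50,[27,6,2.7],[0.5,-0.4,0.5]],[50,[27,5.7,2.5],[0.5,-0.4,0.5]],[50,[27.1,5.5,2.3],[0.5,-0.4,0.5]],[50,[27.2,5.3,2.1],[0.5,-0.4,0.5]],[50,[27.2,5.1,1.9],[0.5,-0.4,0.5]],[50,[0,0,0],[0,0,0]],[50,[0,0,0],[0,0,0]]]'
python3 - <<'E'
from pl import *
T=np.load("TB.npz");shell(T);plan(*tgt(T,p2+[0,0,.025],psi),50,n=4)
E
```

```text
time: 22.38
position: [0.6065, 0.2697, 0.0816]
tool_rot: [0.637, 0.662, -0.27, 0.289]
ft_force: [-0.2, 0.3, -3.4]
grip_width: 0.0554
shell [0.6061 0.2749 0.0956] psi 1.7 Z [-0.012  0.015  1.   ] X [ 0.029 -0.999  0.015]
4 [[50,[6.2,-1.0,6.7],[0.1,0.2,-0.1]],[50,[6.2,-1.0,6.7],[0.1,0.2,-0.1]],[50,[6.2,-0.9,6.8],[0.1,0.2,-0.1]],[50,[6.2,-0.9,6.8],[0.1,0.2,-0.1]]]
```

```bash
python3 -m inch '[[50,[6.2,-1,6.7],[0.1,0.2,-0.1]],[50,[6.2,-1,6.7],[0.1,0.2,-0.1]],[50,[6.2,-0.9,6.8],[0.1,0.2,-0.1]],[50,[6.2,-0.9,6.8],[0.1,0.2,-0.1]],[50,[0,0,0],[0,0,0]],[50,[0,0,0],[0,0,0]]]'
python3 - <<'E'
from pl import *
T=np.load("TB.npz");shell(T);plan(*tgt(T,p2+[0,0,.012],psi),50,n=2)
imaging.camera("scene");P=par("scene")
im=imaging.camera("scene");o=np.array([310,180]);s=6
v=cv2.resize(im[180:290,310:430],None,fx=s-0.5,fy=s-0.5,interpolation=cv2.INTER_CUBIC)
p,R0=cur();wire(v,"scene",p+R0@T["t"],R0@T["R"],(255,0,0),o,5.5)
wire(v,"scene",p2,tgt(T,p2,psi)[1]@T["R"],(0,255,0),o,5.5)
cv2.imwrite("pics/s4.png",v[:,:,::-1])
E
```

```text
time: 23.12
position: [0.6045, 0.2646, 0.0437]
tool_rot: [0.639, 0.663, -0.268, 0.281]
ft_force: [1.1, -0.2, -3.7]
grip_width: 0.0556
shell [0.6043 0.2696 0.0577] psi 1.5 Z [-0.003  0.001  1.   ] X [ 0.026 -1.     0.001]
2 [[50,[5.1,-0.7,3.2],[-0.0,0.0,-0.1]],[50,[5.1,-0.7,3.2],[-0.0,0.0,-0.1]]]
```

View pics/s4.png

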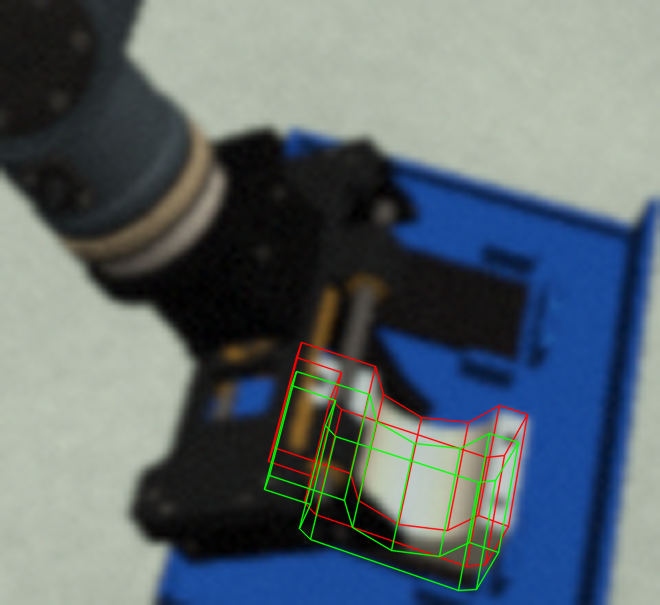

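Actual shell B seems about 1.5 px right of the red prediction. The earlier wrist picture shows the shell in hand, so I'll check the grip offset against its edges there.

```bash
python3 - <<'E'
from pl import *
T=np.load("TB.npz");im=np.load("w4.npy").astype(int);g=im.sum(2)//3
# camera in tool frame is rigid: use current relation
P=par("wrist");p,R0=cur()
for l in([-38,-28,20],[-38,28,20],[-26,-28,20],[-26,28,20]):
    X=p+R0@(T["t"]+T["R"]@(np.array(l)/1000));print(l,proj("wrist",X,P).round(1))
for c in(220,257,300): print(c,'rows140-170',' '.join(map(str,g[140:170,c])))
for r in(150,160): print(r,'c200-212',' '.join(map(str,g[r,198:214])),'| 300-316',' '.join(map(str,g[r,300:318])))
E
```

```text
[-38, -28, 20] [[204.1 139.4]]
[-38, 28, 20] [[307.6 140.4]]
[-26, -28, 20] [[201.8 157.2]]
[-26, 28, 20] [[309.2 158.3]]
220 rows140-170 142 140 139 144 147 149 154 158 157 157 157 157 157 157 157 157 157 157 157 157 157 157 159 150 90 73 75 82 102 98
257 rows140-170 144 146 145 146 150 148 152 159 159 158 158 158 158 158 158 158 158 158 158 158 158 158 160 153 111 73 75 82 97 100
300 rows140-170 149 149 146 143 145 149 153 159 158 159 159 158 158 158 158 158 158 158 158 158 158 158 159 157 131 72 75 81 98 101
150 c200-212 146 143 143 143 149 147 147 146 159 157 157 157 157 157 157 157 | 300-316 159 158 158 158 158 158 158 159 153 147 147 148 147 146 142 146 150 152
160 c200-212 34 34 33 34 32 30 24 166 159 157 157 157 157 158 157 157 | 300-316 158 158 158 158 158 158 158 159 163 120 68 72 73 72 74 74 76 75
```

```bash
cat > fitB.py <<'E'
from pl import *
from scipy.optimize import least_squares
T=np.load("TB.npz");P=par("wrist");p,R0=cur()
L=np.array([[-38,-28,20],[-38,28,20],[-26,-28,20],[-26,28,20]])/1000
def pred(s,mode):
    dt=T["R"]@np.array([s[0],0,s[1]])/1000; dR=R.from_rotvec(T["R"]@np.array([0,s[2],0])).as_matrix()
    X=p+(R0@(T["t"][:,None]+dt[:,None]+dR@T["R"]@L.T)).T
    a=proj("wrist",X,P);f=(150-a[0,1])/(a[2,1]-a[0,1])
    return np.array([a[0:2,1].mean()-146.3,a[2:4,1].mean()-163.7,(a[1]+f*(a[3]-a[1]))[0]-(a[0]+f*(a[2]-a[0]))[0]-102.9])
for name,m in(("z",[0,1,0]),("x",[1,0,0]),("rot",[0,0,1]),("xz",[1,1,0]),("zrot",[0,1,1])):
    m=np.array(m);r=least_squares(lambda s:np.r_[pred(s*m,0),.001*s],[0,0,0]);print(name,(r.x*m).round(4),r.fun[:3].round(2))
E
python3 fitB.py
```

```text
z [ 0.     -4.9979  0.    ] [-0.45 -0.26 -1.05]
x [4.0642 0.     0.    ] [-0.47  0.44  2.93]
rot [ 0.     0.    -0.215] [-1.11 -4.65 -2.98]
xz [ 1.244  -3.6851  0.    ] [-0.2   0.19 -0.03]
zrot [ 0.     -5.4289  0.0406] [-0.52  0.34 -0.31]
```

The grip offset is about -4 mm along shell z. I'll apply it and continue lowering.

```bash
python3 - <<'E'
from pl import *
T=dict(np.load("TB.npz"));T["t"]=T["t"]+T["R"]@np.array([.5,0,-4.])/1000;np.savez("TB2",**T)
shell(T);plan(*tgt(T,p2+[0,0,.010],psi),50,n=3)
E
```

```text
shell [0.6043 0.2692 0.054 ] psi 1.5 Z [-0.004  0.002  1.   ] X [ 0.026 -1.     0.002]
3 [[50,[3.1,-0.5,1.6],[-0.0,0.0,-0.1]],[50,[3.1,-0.5,1.6],[-0.0,0.0,-0.1]],[50,[3.1,-0.5,1.6],[-0.0,0.0,-0.1]]]
```

```bash
python3 -m inch '[[50,[3.1,-0.5,1.6],[0,0,-0.1]],[50,[3.1,-0.5,1.6],[0,0,-0.1]],[50,[3.1,-0.5,1.6],[0,0,-0.1]],[50,[0,0,0],[0,0,0]],[50,[0,0,0],[0,0,0]]]'
python3 - <<'E'
from pl import *
T=np.load("TB2.npz");shell(T);plan(*tgt(T,p2+[0,0,.003],psi),50,n=4)
E
```

```text
time: 23.85
position: [0.6031, 0.2682, 0.0338]
tool_rot: [0.637, 0.665, -0.269, 0.281]
ft_force: [0.6, 0.1, -3.2]
grip_width: 0.0556
shell [0.6029 0.2728 0.0439] psi 1.7 Z [-0.001  0.002  1.   ] X [ 0.03  -1.     0.002]
4 [[50,[1.1,-0.0,1.3],[0.0,0.0,-0.0]],[50,[1.1,-0.0,1.3],[0.0,0.0,-0.0]],[50,[1.1,-0.0,1.3],[0.0,0.0,-0.0]],[50,[1.1,-0.0,1.3],[0.0,0.0,-0.0]]]
```

```bash
python3 -m inch '[[50,[1.1,0,1.3],[0,0,0]],[50,[1.1,0,1.3],[0,0,0]],[50,[0,0,0],[0,0,0]]]';python3 -m inch '[[50,[1.1,0,1.3],[0,0,0]],[50,[0,0,0],[0,0,0]]]';python3 -m inch '[[50,[1.1,0,1.3],[0,0,0]],[50,[0,0,0],[0,0,0]]]'
python3 - <<'E'
from pl import *
T=np.load("TB2.npz");shell(T)
E
```

```text
time: 24.22
position: [0.6033, 0.2678, 0.0303]
tool_rot: [0.637, 0.665, -0.269, 0.281]
ft_force: [0.7, -0.2, -3.5]
grip_width: 0.0553
time: 24.48
position: [0.6033, 0.2676, 0.0286]
tool_rot: [0.638, 0.665, -0.269, 0.281]
ft_force: [0.2, 0.9, -4.4]
grip_width: 0.0557
time: 24.72
position: [0.6033, 0.2674, 0.0267]
tool_rot: [0.638, 0.665, -0.269, 0.281]
ft_force: [-0.1, 0.9, -3.6]
grip_width: 0.0554
shell [0.6031 0.2719 0.0368] psi 1.7 Z [-0.001  0.002  1.   ] X [ 0.03  -1.     0.002]
```

```bash
for r in 1; do python3 -m inch '[[50,[0.7,0,0.8],[0,0,0]],[50,[0,0,0],[0,0,0]]]';python3 -m inch '[[50,[0.7,0,0.8],[0,0,0]],[50,[0,0,0],[0,0,0]]]';python3 -m inch '[[50,[0.7,0,0.8],[0,0,0]],[50,[0,0,0],[0,0,0]]]'; done
python3 - <<'E'
from pl import *
T=np.load("TB2.npz");shell(T)
E
```

```text
time: 24.98
position: [0.6034, 0.2673, 0.0256]
tool_rot: [0.638, 0.665, -0.269, 0.281]
ft_force: [-0.8, -0.1, -3.4]
grip_width: 0.0559
time: 25.22
position: [0.6034, 0.2672, 0.0245]
tool_rot: [0.638, 0.665, -0.269, 0.281]
ft_force: [0.6, -0.4, -2.7]
grip_width: 0.0555
time: 25.48
position: [0.6035, 0.2671, 0.0234]
tool_rot: [0.638, 0.665, -0.268, 0.281]
ft_force: [0.3, -0.2, -3.9]
grip_width: 0.0557
shell [0.6032 0.2716 0.0335] psi 1.7 Z [-0.002  0.002  1.   ] X [ 0.03  -1.     0.002]
```

```bash
python3 -m inch '[[50,[0.7,0,0.7],[0,0,0]],[50,[0,0,0],[0,0,0]]]';python3 -m inch '[[50,[0.7,0,0.7],[0,0,0]],[50,[0,0,0],[0,0,0]]]';python3 -m inch '[[50,[0.7,0,0.7],[0,0,0]],[50,[0,0,0],[0,0,0]]]'
python3 - <<'E'
from pl import *
T=np.load("TB2.npz");shell(T)
E
```

```text
time: 25.72
position: [0.6035, 0.2671, 0.0234]
tool_rot: [0.638, 0.665, -0.268, 0.281]
ft_force: [-0.2, 0.2, -4.3]
grip_width: 0.0552
time: 25.98
position: [0.6036, 0.2671, 0.0234]
tool_rot: [0.638, 0.665, -0.267, 0.281]
ft_force: [-0.4, 0.4, -2.4]
grip_width: 0.0559
time: 26.22
position: [0.6036, 0.2671, 0.0234]
tool_rot: [0.638, 0.666, -0.267, 0.28]
ft_force: [-0.6, -1.0, -1.4]
grip_width: 0.0557
shell [0.6033 0.2716 0.0334] psi 1.8 Z [-0.002 -0.002  1.   ] X [ 0.031 -1.    -0.002]
```

Contact is at z≈0.0335, the pocket floor. Release and retract.

```bash
python3 -m inch '[[50,[0.4,0,0.4],[0,0,0]],[62,[0,0,0],[0,0,0]],[75,[0,0,0],[0,0,0]],[80,[0,0,0],[0,0,0]],[80,[0,0,0],[0,0,0]],[80,[-15,0,0],[0,0,0]],[80,[-30,0,0],[0,0,0]],[80,[-40,0,0],[0,0,0]],[87,[-45,0,0],[0,0,0]],[87,[-45,0,-20],[0,0,0]]]'
python3 - <<'E'
from pl import *
T=np.load("TB2.npz")
P=par("wrist");im=imaging.camera("wrist");s=1.5;v=cv2.resize(im,None,fx=s,fy=s);v0=v.copy()
Rs=np.c_[[np.sin(psi),-np.cos(psi),0],[np.cos(psi),np.sin(psi),0],[0,0,1]]
wire(v,"wrist",p2,Rs,(255,0,0),np.zeros(2),s)
wire(v,"wrist",p1,Rs,(0,255,0),np.zeros(2),s)
cv2.imwrite("pics/w5.png",v[:,:,::-1])
for n,z in(("shell_b_centre",.034),("shell_b_flange",.048)):
    for d in imaging.tip_of("wrist",n): print(n,np.round(d["pixel"],1),round(d["confidence"],2),ray("wrist",d["pixel"],z,P).round(4))
print(np.round(get_obs()["q"],2))
E
```

```text
time: 27.48
position: [0.6066, 0.1555, 0.164]
tool_rot: [0.637, 0.667, -0.268, 0.278]
ft_force: [-0.4, -0.5, 0.7]
grip_width: 0.0863
shell_b_centre [262.9 186.8] 0.79 [0.609  0.2705 0.034 ]
shell_b_flange [259.8 222.8] 0.75 [0.6074 0.2194 0.048 ]
[-0.27  0.7   1.56  0.77  1.28 -0.71]
```

View pics/w5.png

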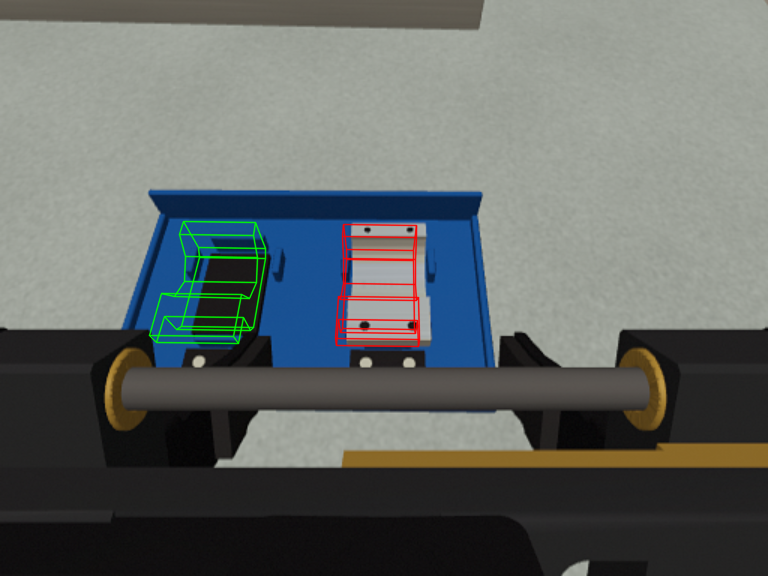

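B is in pocket 2: it sits centred between its end ribs at (345,262) and (431,265), flange over the mark at (387,358). The constant sideways shift affects the pads too, so it's camera bias. Next, shell A.

```bash
python3 - <<'E'
from gb import *
k=dict(phi=44,gx=.016,gz=-.002)
a=plan(np.array([.54,0.0,.30]),tool([0,0,-1],[1,0,0]),87,n=8)
b=grasp(.5117,-.2149,.001,back=.09,**k);print(b[0])
plan(*b,87,n=8,start=a)
E
```

```text
8 [[87,[-25.3,-9.4,1.9],[0.3,-5.6,0.1]],[87,[-25.0,-9.3,4.4],[0.3,-5.6,0.1]],[87,[-24.5,-9.2,6.8],[0.3,-5.6,0.1]],[87,[-23.7,-9.2,9.2],[0.3,-5.6,0.1]],[87,[-22.7,-9.1,11.5],[0.3,-5.6,0.1]],[87,[-21.5,-9.0,13.7],[0.3,-5.6,0.1]],[87,[-20.1,-8.9,15.8],[0.3,-5.6,0.1]],[87,[-18.5,-8.7,17.7],[0.3,-5.6,0.1]]]
[ 0.51165268 -0.16757928  0.10507313]
8 [[87,[24.4,-3.5,20.9],[-0.0,-5.5,0.0]],[87,[26.3,-3.5,18.5],[-0.0,-5.5,0.0]],[87,[27.9,-3.6,15.9],[-0.0,-5.5,0.0]],[87,[29.3,-3.6,13.2],[-0.0,-5.5,0.0]],[87,[30.4,-3.6,10.3],[-0.0,-5.5,0.0]],[87,[31.3,-3.6,7.3],[-0.0,-5.5,0.0]],[87,[31.8,-3.6,4.3],[-0.0,-5.5,0.0]],[87,[32.1,-3.6,1.2],[-0.0,-5.5,0.0]]]
```

```bash
python3 -m inch '[[87,[-25.3,-9.4,1.9],[0.3,-5.6,0.1]],[87,[-25,-9.3,4.4],[0.3,-5.6,0.1]],[87,[-24.5,-9.2,6.8],[0.3,-5.6,0.1]],[87,[-23.7,-9.2,9.2],[0.3,-5.6,0.1]],[87,[-22.7,-9.1,11.5],[0.3,-5.6,0.1]],[87,[-21.5,-9,13.7],[0.3,-5.6,0.1]],[87,[-20.1,-8.9,15.8],[0.3,-5.6,0.1]],[87,[-18.5,-8.7,17.7],[0.3,-5.6,0.1]]]'
python3 -m inch '[[87,[24.4,-3.5,20.9],[0,-5.5,0]],[87,[26.3,-3.5,18.5],[0,-5.5,0]],[87,[27.9,-3.6,15.9],[0,-5.5,0]],[87,[29.3,-3.6,13.2],[0,-5.5,0]],[87,[30.4,-3.6,10.3],[0,-5.5,0]],[87,[31.3,-3.6,7.3],[0,-5.5,0]],[87,[25,-3.6,4.3],[0,-5.5,0]],[87,[15,-3.6,1.2],[0,-5.5,0]],[87,[0,0,0],[0,0,0]],[87,[0,0,0],[0,0,0]]]'
python3 - <<'E'
from gb import *
print(np.round(get_obs()["q"],3))
P=par("wrist");im=imaging.camera("wrist");np.save("w6.npy",im)
Rs=np.c_[[0,0,1],[1,0,0],[0,1,0]].astype(float);s=1.5;v=cv2.resize(im,None,fx=s,fy=s)
wire(v,"wrist",np.array([.5117,-.2149,.038]),Rs,(255,0,0),np.zeros(2),s);cv2.imwrite("pics/w6.png",v[:,:,::-1])
k=dict(phi=44,gx=.016,gz=-.002)
a=plan(*grasp(.5117,-.2149,.001,back=.04,**k),87,n=3)
E
```

```text
time: 28.62
position: [0.5309, -0.0025, 0.298]
tool_rot: [-0.488, -0.498, 0.512, -0.502]
ft_force: [-0.3, -0.6, -0.5]
grip_width: 0.0869
time: 29.88
position: [0.4929, -0.1639, 0.1207]
tool_rot: [-0.249, -0.271, 0.659, -0.656]
ft_force: [0.2, 0.2, -0.6]
grip_width: 0.0872
[-0.106  0.702  1.886 -1.171  0.908  0.803]
3 [[87,[21.1,6.7,-3.6],[0.5,0.9,0.3]],[87,[21.2,6.5,-3.4],[0.5,0.9,0.3]],[87,[21.2,6.4,-3.1],[0.5,0.9,0.3]]]
```

View pics/w6.png

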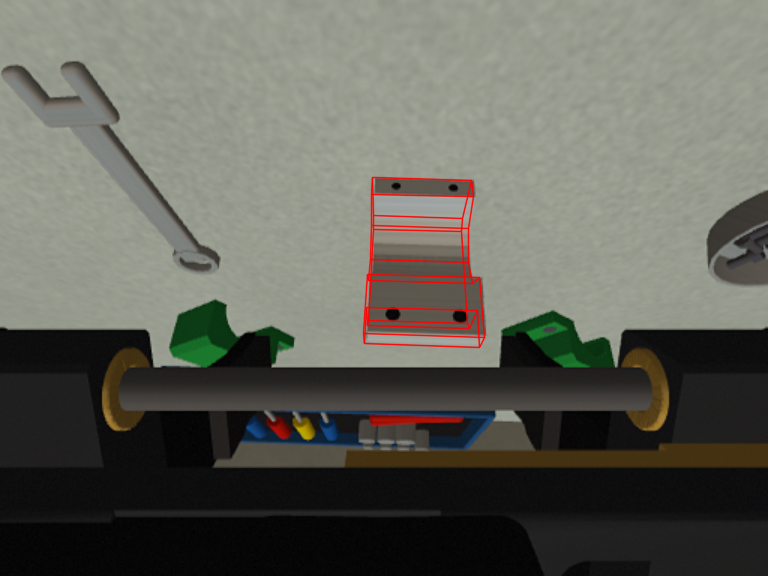

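A stands exactly where predicted (the outline coincides at columns 372-480). Approach it.

```bash
python3 -m inch '[[87,[18,6.7,-3.6],[0.5,0.9,0.3]],[87,[18,6.5,-3.4],[0.5,0.9,0.3]],[87,[18,6.4,-3.1],[0.5,0.9,0.3]],[87,[0,0,0],[0,0,0]]]'
python3 - <<'E'
from gb import *
print(np.round(get_obs()["q"],3))
k=dict(phi=44,gx=.016,gz=-.002)
plan(*grasp(.5117,-.2149,.001,**k),87,n=3)
E
```

```text
time: 30.42
position: [0.5153, -0.199, 0.0747]
tool_rot: [0.28, 0.274, -0.65, 0.651]
ft_force: [-0.3, 0.1, -0.2]
grip_width: 0.0869
[-0.193  0.778  1.86  -1.248  0.799  0.861]
3 [[87,[15.5,-1.3,-0.5],[-0.1,-0.0,-0.1]],[87,[15.5,-1.2,-0.5],[-0.1,-0.0,-0.1]],[87,[15.5,-1.2,-0.5],[-0.1,-0.0,-0.1]]]
```

```bash
python3 -m inch '[[87,[15.5,-1.3,-0.5],[-0.1,0,-0.1]],[87,[15.5,-1.2,-0.5],[-0.1,0,-0.1]],[87,[12,-1.2,-0.5],[-0.1,0,-0.1]],[87,[0,0,0],[0,0,0]]]'
python3 - <<'E'
from gb import *
print(np.round(get_obs()["q"],3))
k=dict(phi=44,gx=.016,gz=-.002)
plan(*grasp(.5117,-.2149,.001,**k),87,n=1)
E
```

```text
time: 30.92
position: [0.5114, -0.2292, 0.0415]
tool_rot: [-0.277, -0.277, 0.651, -0.65]
ft_force: [0.6, 0.7, 0.1]
grip_width: 0.0868
[-0.253  0.843  1.865 -1.356  0.757  0.938]
1 [[87,[1.5,0.3,-0.2],[-0.2,-0.1,0.1]]]
```

Well aligned. Close and check.

```bash
python3 -m inch '[[70,[1,0.3,0],[0,0,0]],[62,[0,0,0],[0,0,0]],[58,[0,0,0],[0,0,0]],[56,[0,0,0],[0,0,0]],[50,[0,0,0],[0,0,0]],[50,[0,0,0],[0,0,0]],[50,[0,0,0],[0,0,0]]]' 50
python3 - <<'E'
from pl import *
p,R0=cur();print(p,get_obs()["grip_width"])
c=np.array([.5117,-.2149,.038]);yj=R0[:,1].copy();c=c+yj*((p-c)@yj);c[2]=.038
X=np.array([0,0,1.]);Y=yj.copy();Y[2]=0;Y=unit(Y);Rs=np.c_[X,Y,np.cross(X,Y)]
T=dict(t=R0.T@(c-p),R=R0.T@Rs);np.savez("TA2",**T);print(Rs.T@(p-c),yj)
a=plan(p+[0,.01,.10],R0,50,n=5)
plan(*tgt(T,[.48,.13,.22],psi),50,n=14,start=a)
E
```

```text
time: 31.8
position: [0.5122, -0.2291, 0.042]
tool_rot: [-0.278, -0.276, 0.651, -0.65]
ft_force: [-0.3, -0.1, 0.6]
grip_width: 0.0558
[ 0.51218711 -0.2290588   0.04197508] 0.05575117531665945
[ 3.97507677e-03 -6.97054951e-06 -1.41581038e-02] [ 0.99999748 -0.00139889  0.00175396]
5 [[50,[-15.8,0.0,12.4],[0.0,0.0,0.0]],[50,[-15.8,0.0,12.4],[0.0,0.0,0.0]],[50,[-15.8,0.0,12.4],[0.0,0.0,0.0]],[50,[-15.8,0.0,12.4],[0.0,0.0,0.0]],[50,[-15.8,0.0,12.4],[0.0,0.0,0.0]]]
14 [[50,[-20.4,-2.3,-14.6],[-0.1,6.4,-0.0]],[50,[-18.6,-2.3,-16.8],[-0.1,6.4,-0.0]],[50,[-16.6,-2.2,-18.8],[-0.1,6.4,-0.0]],[50,[-14.4,-2.2,-20.5],[-0.1,6.4,-0.0]],[50,[-12.0,-2.2,-22.0],[-0.1,6.4,-0.0]],[50,[-9.5,-2.1,-23.2],[-0.1,6.4,-0.0]],[50,[-6.8,-2.1,-24.1],[-0.1,6.4,-0.0]],[50,[-4.1,-2.0,-24.8],[-0.1,6.4,-0.0]],[50,[-1.3,-1.9,-25.1],[-0.1,6.4,-0.0]],[50,[1.5,-1.9,-25.1],[-0.1,6.4,-0.0]],[50,[4.3,-1.8,-24.7],[-0.1,6.4,-0.0]],[50,[7.1,-1.8,-24.1],[-0.1,6.4,-0.0]],[50,[9.7,-1.7,-23.2],[-0.1,6.4,-0.0]],[50,[12.3,-1.7,-21.9],[-0.1,6.4,-0.0]]]
```

```bash
python3 -m inch '[[50,[-15.8,0,12.4],[0,0,0]],[50,[-15.8,0,12.4],[0,0,0]],[50,[-15.8,0,12.4],[0,0,0]],[50,[-15.8,0,12.4],[0,0,0]],[50,[-15.8,0,12.4],[0,0,0]],[50,[-20.4,-2.3,-14.6],[-0.1,6.4,0]],[50,[-18.6,-2.3,-16.8],[-0.1,6.4,0]],[50,[-16.6,-2.2,-18.8],[-0.1,6.4,0]],[50,[-14.4,-2.2,-20.5],[-0.1,6.4,0]],[50,[-12,-2.2,-22],[-0.1,6.4,0]],[50,[-9.5,-2.1,-23.2],[-0.1,6.4,0]],[50,[-6.8,-2.1,-24.1],[-0.1,6.4,0]]]'
python3 -m inch '[[50,[-4.1,-2,-24.8],[-0.1,6.4,0]],[50,[-1.3,-1.9,-25.1],[-0.1,6.4,0]],[50,[1.5,-1.9,-25.1],[-0.1,6.4,0]],[50,[4.3,-1.8,-24.7],[-0.1,6.4,0]],[50,[7.1,-1.8,-24.1],[-0.1,6.4,0]],[50,[9.7,-1.7,-23.2],[-0.1,6.4,0]],[50,[12.3,-1.7,-21.9],[-0.1,6.4,0]],[50,[0,0,0],[0,0,0]],[50,[0,0,0],[0,0,0]]]'
python3 - <<'E'
from pl import *
T=np.load("TA2.npz");shell(T);print(np.round(get_obs()["q"],2))
# in-hand check from wrist edges
p,R0=cur();P=par("wrist");im=imaging.camera("wrist");g=im.astype(int).sum(2)//3;np.save("w7.npy",im)
for l in([-38,-28,20],[-38,28,20],[-26,-28,20],[-26,28,20]):
    print(l,proj("wrist",p+R0@(T["t"]+T["R"]@(np.array(l)/1000)),P).round(1))
for c in(230,280): print(c,'rows135-175',' '.join(map(str,g[135:175,c])))
for r in(150,160): print(r,'c198-',' '.join(map(str,g[r,198:216])),'| 300-',' '.join(map(str,g[r,300:320])))
plan(*tgt(T,p1+[0,0,.06],psi),50,n=7)
E
```

```text
time: 33.3
position: [0.4887, -0.0358, 0.1733]
tool_rot: [0.507, 0.522, -0.486, 0.484]
ft_force: [0.0, -0.2, -3.4]
grip_width: 0.0557
time: 34.42
position: [0.4684, 0.1383, 0.211]
tool_rot: [0.65, 0.674, -0.25, 0.247]
ft_force: [-0.4, -0.3, -3.2]
grip_width: 0.0556
shell [0.4685 0.1416 0.2253] psi 1.8 Z [ 0.018 -0.047  0.999] X [ 0.031 -0.998 -0.048]
[-0.42  0.53  1.88  0.77  1.3  -0.88]
[-38, -28, 20] [[203.3 141.4]]
[-38, 28, 20] [[306.1 141.2]]
[-26, -28, 20] [[201.2 158.7]]
[-26, 28, 20] [[308.1 158.6]]
230 rows135-175 142 144 148 147 144 144 145 144 144 148 152 152 152 155 143 41 11 10 11 38 111 157 153 152 153 151 126 69 72 73 85 98 94 96 98 100 101 98 96 98
280 rows135-175 139 138 142 142 143 141 142 144 143 151 153 153 153 153 154 155 156 157 156 154 153 153 153 153 154 149 106 71 72 77 90 98 97 98 101 102 100 99 98 101
150 c198- 141 141 142 142 142 140 143 151 152 152 151 152 151 151 152 152 152 152 | 300- 153 153 153 153 153 153 153 153 148 140 138 136 136 139 141 142 143 141 139 139
160 c198- 140 140 145 147 146 148 149 150 150 149 150 151 150 150 150 150 150 150 | 300- 148 148 148 148 148 148 148 149 151 115 49 48 49 50 49 49 46 48 46 45
7 [[50,[25.9,2.4,2.2],[-0.1,-0.4,0.1]],[50,[25.9,2.3,2.1],[-0.1,-0.4,0.1]],[50,[25.9,2.3,1.9],[-0.1,-0.4,0.1]],[50,[25.9,2.2,1.7],[-0.1,-0.4,0.1]],[50,[25.9,2.2,1.5],[-0.1,-0.4,0.1]],[50,[26.0,2.1,1.4],[-0.1,-0.4,0.1]],[50,[26.0,2.1,1.2],[-0.1,-0.4,0.1]]]
```

```bash
python3 -m inch '[[50,[25.9,2.4,2.2],[-0.1,-0.4,0.1]],[50,[25.9,2.3,2.1],[-0.1,-0.4,0.1]],[50,[25.9,2.3,1.9],[-0.1,-0.4,0.1]],[50,[25.9,2.2,1.7],[-0.1,-0.4,0.1]],[50,[25.9,2.2,1.5],[-0.1,-0.4,0.1]],[50,[24,2.1,1.4],[-0.1,-0.4,0.1]],[50,[24,2.1,1.2],[-0.1,-0.4,0.1]],[50,[0,0,0],[0,0,0]],[50,[0,0,0],[0,0,0]]]'
python3 - <<'E'
from pl import *
T=dict(np.load("TA2.npz"));T["t"]=T["t"]+T["R"]@np.array([0,0,-2.])/1000;np.savez("TA3",**T)
shell(T);plan(*tgt(T,p1+[0,0,.025],psi),50,n=4)
E
```

```text
time: 35.6
position: [0.4888, 0.2592, 0.0802]
tool_rot: [0.647, 0.659, -0.26, 0.282]
ft_force: [0.1, -1.2, -3.5]
grip_width: 0.0557
shell [0.4884 0.2634 0.0923] psi 1.7 Z [-0.022  0.02   1.   ] X [ 0.03  -0.999  0.021]
4 [[50,[6.9,-2.6,4.8],[0.2,0.3,-0.2]],[50,[6.9,-2.5,4.9],[0.2,0.3,-0.2]],[50,[6.9,-2.5,4.9],[0.2,0.3,-0.2]],[50,[6.9,-2.4,4.9],[0.2,0.3,-0.2]]]
```

```bash
python3 -m inch '[[50,[6.9,-2.6,4.8],[0.2,0.3,-0.2]],[50,[6.9,-2.5,4.9],[0.2,0.3,-0.2]],[50,[6.9,-2.5,4.9],[0.2,0.3,-0.2]],[50,[6.9,-2.4,4.9],[0.2,0.3,-0.2]],[50,[0,0,0],[0,0,0]],[50,[0,0,0],[0,0,0]]]'
python3 - <<'E'
from pl import *
T=np.load("TA3.npz");shell(T);plan(*tgt(T,p1+[0,-.0003,.009],psi),50,n=4)
E
```

```text
time: 36.35
position: [0.4802, 0.2632, 0.0452]
tool_rot: [0.648, 0.664, -0.26, 0.268]
ft_force: [-0.5, 0.7, -2.4]
grip_width: 0.0557
shell [0.4801 0.2671 0.0574] psi 1.5 Z [-0.003 -0.001  1.   ] X [ 0.027 -1.    -0.001]
4 [[50,[2.7,-0.3,2.3],[0.0,-0.0,-0.1]],[50,[2.7,-0.3,2.3],[0.0,-0.0,-0.1]],[50,[2.7,-0.3,2.3],[0.0,-0.0,-0.1]],[50,[2.7,-0.3,2.3],[0.0,-0.0,-0.1]]]
```

```bash
python3 -m inch '[[50,[2.7,-0.3,2.3],[0,0,-0.1]],[50,[2.7,-0.3,2.3],[0,0,-0.1]],[50,[2.7,-0.3,2.3],[0,0,-0.1]],[50,[2.7,-0.3,2.3],[0,0,-0.1]],[50,[0,0,0],[0,0,0]],[50,[0,0,0],[0,0,0]]]'
python3 - <<'E'
from pl import *
T=np.load("TA3.npz");shell(T);plan(*tgt(T,p1+[0,-.0003,.002],psi),50,n=4)
E
```

```text
time: 37.1
position: [0.4794, 0.2647, 0.0305]
tool_rot: [0.646, 0.666, -0.26, 0.268]
ft_force: [0.1, -1.1, -2.3]
grip_width: 0.0558
shell [0.4793 0.2687 0.0427] psi 1.9 Z [ 0. -0.  1.] X [ 0.032 -0.999 -0.   ]
4 [[50,[1.1,-0.1,1.2],[0.0,-0.0,0.0]],[50,[1.1,-0.1,1.2],[0.0,-0.0,0.0]],[50,[1.1,-0.1,1.2],[0.0,-0.0,0.0]],[50,[1.1,-0.1,1.2],[0.0,-0.0,0.0]]]
```

```bash
python3 -m inch '[[50,[1.1,-0.1,1.2],[0,0,0]],[50,[1.1,-0.1,1.2],[0,0,0]],[50,[0,0,0],[0,0,0]]]';python3 -m inch '[[50,[1.1,0,1.2],[0,0,0]],[50,[0,0,0],[0,0,0]]]';python3 -m inch '[[50,[0.7,0,0.8],[0,0,0]],[50,[0,0,0],[0,0,0]]]';python3 -m inch '[[50,[0.7,0,0.8],[0,0,0]],[50,[0,0,0],[0,0,0]]]'
python3 - <<'E'
from pl import *
T=np.load("TA3.npz");shell(T)
E
```

```text
time: 37.48
position: [0.4793, 0.2646, 0.0272]
tool_rot: [0.646, 0.666, -0.26, 0.268]
ft_force: [0.7, -0.1, -2.6]
grip_width: 0.056
time: 37.72
position: [0.4794, 0.2646, 0.0255]
tool_rot: [0.646, 0.666, -0.26, 0.268]
ft_force: [0.6, -0.2, -3.5]
grip_width: 0.056
time: 37.98
position: [0.4794, 0.2645, 0.0244]
tool_rot: [0.646, 0.666, -0.26, 0.268]
ft_force: [0.1, 0.1, -2.9]
grip_width: 0.0557
time: 38.22
position: [0.4794, 0.2645, 0.0233]
tool_rot: [0.646, 0.666, -0.26, 0.268]
ft_force: [-0.0, 0.2, -3.0]
grip_width: 0.056
shell [0.4793 0.2684 0.0354] psi 1.9 Z [-0. -0.  1.] X [ 0.032 -0.999 -0.   ]
```

```bash
python3 -m inch '[[50,[0.7,0,0.8],[0,0,0]],[50,[0,0,0],[0,0,0]]]';python3 -m inch '[[50,[0.7,0,0.8],[0,0,0]],[50,[0,0,0],[0,0,0]]]';python3 -m inch '[[50,[0.7,0,0.8],[0,0,0]],[50,[0,0,0],[0,0,0]]]';python3 -m inch '[[50,[0.7,0,0.8],[0,0,0]],[50,[0,0,0],[0,0,0]]]'
python3 - <<'E'
from pl import *
T=np.load("TA3.npz");shell(T)
E
```

```text
time: 38.48
position: [0.4794, 0.2644, 0.0221]
tool_rot: [0.646, 0.666, -0.26, 0.268]
ft_force: [0.0, -0.7, -3.2]
grip_width: 0.0557
time: 38.72
position: [0.4795, 0.2643, 0.021]
tool_rot: [0.646, 0.666, -0.26, 0.268]
ft_force: [0.6, 0.2, -2.5]
grip_width: 0.0554
time: 38.98
position: [0.4795, 0.2644, 0.0202]
tool_rot: [0.646, 0.666, -0.26, 0.268]
ft_force: [-0.5, 0.4, -2.0]
grip_width: 0.0556
time: 39.22
position: [0.4795, 0.2643, 0.0203]
tool_rot: [0.646, 0.666, -0.259, 0.267]
ft_force: [0.3, 0.3, -2.1]
grip_width: 0.0557
shell [0.4794 0.2683 0.0324] psi 1.8 Z [-0.    -0.003  1.   ] X [ 0.032 -0.999 -0.003]
```

```bash
python3 -m inch '[[50,[0.7,0,0.8],[0,0,0]],[50,[0,0,0],[0,0,0]]]'; python3 -m inch '[[62,[0,0,0],[0,0,0]],[75,[0,0,0],[0,0,0]],[80,[0,0,0],[0,0,0]],[80,[0,0,0],[0,0,0]],[80,[-15,0,0],[0,0,0]],[80,[-30,0,0],[0,0,0]],[80,[-40,0,0],[0,0,0]],[87,[-45,0,0],[0,0,0]],[87,[-45,0,-20],[0,0,0]],[87,[-45,0,-20],[0,0,0]],[87,[0,0,0],[0,0,0]],[87,[0,0,0],[0,0,0]]]'
python3 -m inch '[[87,[0,0,0],[0,0,0]],[87,[0,0,0],[0,0,0]]]'
python3 - <<'E'
from pl import *
P=par("wrist");im=imaging.camera("wrist");save(im[80:300,60:400],"w8",2.2)
for n,z in(("shell_b_centre",.034),("shell_b_flange",.048),("spanner",0),("screw_dish",0)):
    for d in imaging.tip_of("wrist",n): print(n,np.round(d["pixel"],1),round(d["confidence"],2),ray("wrist",d["pixel"],z,P).round(4))
imaging.camera("top")
for n,z in(("spindle",0),("spanner",0),("screw_dish",0),("shell_a_centre",.034)):
    for d in imaging.tip_of("top",n): print(n,np.round(d["pixel"],1),round(d["confidence"],2),ray("top",d["pixel"],z).round(4))
E
```

```text
time: 39.48
position: [0.4796, 0.2643, 0.0203]
tool_rot: [0.647, 0.666, -0.258, 0.267]
ft_force: [-1.2, 0.2, -2.7]
grip_width: 0.0557
time: 40.98
position: [0.4828, 0.1243, 0.2086]
tool_rot: [0.647, 0.665, -0.26, 0.267]
ft_force: [-0.5, 0.1, -0.7]
grip_width: 0.0871
time: 41.22
position: [0.4814, 0.1252, 0.2072]
tool_rot: [0.647, 0.666, -0.261, 0.265]
ft_force: [-0.6, 0.2, 0.0]
grip_width: 0.0871
shell_b_centre [356.5 190. ] 0.98 [0.6071 0.2729 0.034 ]
shell_b_centre [257.2 219.3] 0.53 [0.4794 0.227  0.034 ]
shell_b_centre [256.2 193.9] 0.26 [0.4772 0.2638 0.034 ]
shell_b_flange [369.8 224.2] 0.67 [0.6105 0.2166 0.048 ]
spindle [243.7 125.6] 0.58 [0.7806 0.0021 0.    ]
spindle [157.4 183.8] 0.38 [0.6041 0.2438 0.    ]
spanner [315.4 277. ] 0.63 [ 0.3545 -0.2124  0.    ]
screw_dish [323.1 143.1] 0.83 [ 0.7351 -0.2279  0.    ]
screw_dish [159.1 229.3] 0.37 [0.4744 0.2321 0.    ]
shell_a_centre [389.8 169.6] 0.87 [ 0.6575 -0.4095  0.034 ]
shell_a_centre [139.7 225.1] 0.67 [0.4837 0.2783 0.034 ]
shell_a_centre [382.8 284.7] 0.64 [ 0.3422 -0.3908  0.034 ]
```

No viewings left, so I'll verify both shells numerically: rendered silhouettes at the pocket poses against the bright pixels inside the tray.

```bash
python3 - <<'E'
from pl import *
from scipy.optimize import minimize
P=par("wrist");im=imaging.camera("wrist").astype(int)
m=((im[:,:,0]>85)&(im[:,:,2]<1.25*im[:,:,0]+5)).astype(np.uint8)
print(get_obs()["position"])
Rs0=np.c_[[np.sin(psi),-np.cos(psi),0],[np.cos(psi),np.sin(psi),0],[0,0,1]]
top=[[(-38,-28,20),(-38,28,20),(-26,28,20),(-26,-28,20)],[(26,-28,20),(26,28,20),(58,28,20),(58,-28,20)]]
bore=[(26*np.cos(a),b,20-26*np.sin(a)) for a in np.linspace(0,np.pi,12) for b in(-28,28)]
vis=np.ones(m.shape,np.uint8); vis[218:]=0
def rend(s,c):
    Rs=R.from_rotvec([s[4],s[5],s[3]]).as_matrix()@Rs0; M=np.zeros(m.shape,np.uint8)
    for poly in top+[bore]:
        q=proj("wrist",c+np.array(s[:3])+(Rs@(np.array(poly).T/1000)).T,P)
        cv2.fillConvexPoly(M,cv2.convexHull(np.int32(np.round(q*16)).reshape(-1,1,2)),1,cv2.LINE_8,4)
    return M
for name,c in(("pocket1",p1),("pocket2",p2)):
    base=cv2.dilate(rend([0]*6,c),np.ones((25,25)))*vis
    def cost(z): M=rend([z[0]/1000,z[1]/1000,0,z[2]/57.3,0,0],c); return float(((M!=m)*base).sum())
    best=min(((cost([a,b,t]),a,b,t) for a in np.arange(-6,10,1.) for b in np.arange(-8,9,1.) for t in(-2,0,2)))
    print(name,"area",(m*base).sum(),"cost,dx,dy,dpsi",best,"cost0",cost([0,0,0]))
E
```

```text
[0.48217069 0.1246207  0.20798737]
pocket1 area 2468 cost,dx,dy,dpsi (268.0, np.float64(1.0), np.float64(-3.0), 2) cost0 334.0
pocket2 area 2782 cost,dx,dy,dpsi (406.0, np.float64(-4.0), np.float64(-3.0), 0) cost0 574.0
```

Both shells made contact at pocket-floor height. A shell resting on a rib would have stopped at least 8 mm higher. The tool-derived spacing between them is 123.9 mm (124 mm nominal). Hand in.

```bash
python3 -c "
from rig import robot,get_obs
print(get_obs()['time'],robot.hand_in())"
```

```text
the job is handed in; nothing more can be done
41.775 None
```

I kitted both shells and handed the job in at 41.8 s. Shell B is in pocket 2. Shell A was first stood on its flat side, regrasped, and laid in pocket 1. Both lie bore up with the flange towards the low front.

**Checks that agreed:**
- **Height:** each shell made contact with its estimated centre at 33.5 mm (B) and 32.4 mm (A). The target is 34 mm, and a shell resting on a rib would have stopped at least 8 mm higher.
- **Tilt and spacing:** at release the arm's pose put both within about 0.005 rad of level. It also put their centres 123.9 mm apart, against 124 mm nominal.
- **Shell B by eye:** a wrist picture showed B between its end ribs with the flange over the mark.
- **Bystanders:** the networks put the spindle, spanner and screw dish within about 12 mm of their first positions. That is within the networks' own scatter, and no bump was felt.

**Checks that failed or disagreed:**
- **Shell A not viewed:** the picture limit was reached, so I could not look at A after placing it.
- **Silhouette check:** the rough numerical check put A 1 and -3 mm and B -4 and -3 mm off in x and y. For A it also gave a 2° turn. The mask was noisy, and it implies a spacing of about 119 mm, so I trusted the contact heights and arm poses instead.
- **Last network points:** for A they were poor. The nearest wrist-camera one was about 5 mm off the pocket at low confidence, and the top-camera one was about 10 mm off.

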